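# Put the mixed-up sockets back on their own holders

### The arm

A 6-joint arm with a two-finger parallel gripper is mounted at the origin on a cart in front of the work surface, level with it; the furniture and walls round the work are solid. World frame = base frame: x ahead of the robot, y to its left, z up, the work surface at z = 0. Lengths are in m, angles in rad, forces in N, time in s.
With the tool pointing down it reaches from about 0.325 to 0.925 m from the base axis. Payload 3.1 kg.
Tool frame: the origin (TCP) lies at the centre of the arm's flange, where the gripper is bolted on; the fingertips stand 173 mm ahead of it and the grasp point (between the pads) lies manip.pinch_z ahead of it (manip.pinch_z is the distance from the TCP to the grasp point, in m); x points along the fingers, y is the direction in which the jaws open and shut, and the axes are right-handed (so a half turn about x gives the same grasp; the last joint's range is limited). The gripper opens to 85 mm and grips with 20 to 120 N. Pads are 22 mm wide; open, the fingers measure 114 mm over their backs; the gripper's body (76 mm by 85 mm) begins 54 mm behind the grasp point. The pads swing forward as they close: fully open they stand 13 mm farther back than shut.
Start: joints at [-1.404, 0.217, 1.613, -0, 1.311, -0.112], TCP at [0.172, -0.601, 0.405] pointing down, gripper open.
Joint ranges: [-2.75, 2.75], [-0.78, 2.1], [0.31, 2.55], [-1.13, 4.27], [0.13, 2.63], [-2.58, 2.58]. Speed limits (rad/s): [2.79, 2.79, 3.14, 3.14, 3.14, 3.14].

### API

Orientations are given as a unit quaternion [w, x, y, z].
In Python, from workcell import manip, eyes, sign_off gives the robot as it stands.
- The arm moves only by the shell command python3 -m handwheel 'ROWS' [FORCE]. ROWS is JSON, one flat list of numbers, 7 for each row, row after row: the shift along the tool's x, y, z in cm, then the turn, a rotation vector about the tool's x, y, z in rad, then the closure, from 0 (fully open) to 1 (shut). In form: [dx, dy, dz, ax, ay, az, gripper, dx, dy, dz, ax, ay, az, gripper, ...]. A call has 1 to 12 rows; each row is the pose to reach, as a shift and turn from the pose commanded when the call began, along the tool's axes at that moment; what a row does not reach only later rows make up. A row lasts 1/12 s, in which the tool goes at most 41.7 mm and 7.16 degrees, less where a joint would pass 70% of its speed; a pose out of reach is approached as far as the arm can. A call with a gripper value outside its range is refused whole. The fingers move at their own pace and stop on an object; FORCE is the grip in N (left out, the last holds). Time passes only in rows, so rows that repeat a pose let the fingers close. It gives the time, the measured TCP pose, the force and the opening at its end, in the units of the state.
- manip.observe(): the state, without advancing time (a new reading comes with each control period).
- eyes.get_image(name): name is "side" or "top" or "wrist"; returns the picture (420x560x3 uint8, red, green, blue); there is no depth.
- eyes.camera_params(name): a dict with "fx", "fy", "cx", "cy" (pixels), "distortion" ([k1, k2, p1, p2, k3] as OpenCV has them; the pictures are not rectified), "xyz" and "orientation" of the camera in the world. Camera axes: x right, y up, looking along -z (the intrinsics and any distortion apply to the point x, -y, -z); pixel columns grow to the right and rows downward; lengths in m; the calibration is good to about 2 mm. A picture is of the moment at which its call begins: read the wrist's pose just before it. camera_params takes no time and is no camera call; for the wrist camera it gives the pose at the moment of the call.
- sign_off(): hands the job in, once; it reports no verdict.
Trained networks look in the newest picture that a camera, given by its name, has taken for a name from the list of things; names that differ only in an ending like _2 or _b are one class to them, and where a whole thing is asked for, a point or a joint stands for the part that bears it (a point fixed in the world has none). Each returns a list of dicts, best first, with "score" (0 to 1); they miss things now and then, are a little off and sometimes report something else, mostly with a low value. They report only what shows in the picture. A call takes as long as a camera call. They do not tell look-alikes from the thing itself.
- eyes.boxes_of(camera, name): "centre" ([column, row] in pixels, amid what is visible of it).
- eyes.masks_of(camera, name): "pixels" (420x560 bool, what is visible of it) and "centre" ([column, row] in pixels, amid what is visible of it).
The state is a dict: "time": time; "qpos": joint angles; "qvel": joint speeds; "joint_efforts": joint torques, N m; "ee_pos": TCP position; "tcp_rot": TCP orientation; "force": force on the tool from outside, world axes, zero at the start; "moment": the same for the moment, N m; "finger_gap": opening from 0.0 (shut) to 1.0 (fully open).
Only numpy, scipy, OpenCV 4.12 (cv2) and the standard library are available. Lean on these libraries where they do the work, as an engineer would, in place of code of your own. Each camera call takes 0.05 s, during which the arm holds its last target.

### The job

The four wrench sockets were put back on the wrong holders of the socket rail. Move every socket to the holder made for it (the white hexagon on a holder's tab is as big as the hexagonal mouth of its socket), so that all four stand upright, mouth up, on the studs and fully down in their cups. The rail is full, so stand sockets on the free bench on the way as you need to, and leave the wrench and the tape measure alone.

Things in the scene. Friction and masses are not known exactly. Their poses are not given: they have to be found in the camera images.
- small_socket: Smallest of four loose, round, bright-steel wrench sockets standing hexagonal mouth up: outer diameter 36 mm, height 46 mm, hexagon 20 mm across flats, 0.18 kg give or take a fifth. A 24 mm square bore goes 27 mm up into it from below. Origin: centre of its underside; z up along its axis.
- medium_socket: Second smallest of four loose, round, bright-steel wrench sockets standing hexagonal mouth up: outer diameter 45 mm, height 51 mm, hexagon 30 mm across flats, 0.33 kg give or take a fifth. A 24 mm square bore goes 27 mm up into it from below. Origin: centre of its underside; z up along its axis.
- large_socket: Second biggest of four loose, round, bright-steel wrench sockets standing hexagonal mouth up: outer diameter 58 mm, height 56 mm, hexagon 41 mm across flats, 0.54 kg give or take a fifth. A 24 mm square bore goes 27 mm up into it from below. Origin: centre of its underside; z up along its axis.
- biggest_socket: Biggest of four loose, round, bright-steel wrench sockets standing hexagonal mouth up: outer diameter 68 mm, height 62 mm, hexagon 50 mm across flats, 0.78 kg give or take a fifth. A 24 mm square bore goes 27 mm up into it from below. Origin: centre of its underside; z up along its axis.
- small_holder: Black cup for the 36 mm socket: 48 mm wide outside, well 42 mm wide, 6 mm deep; its tab (33 mm wide, to 61 mm from the stud, towards the robot) has a white hexagon 20 mm across flats. Origin: stud's axis at the well's floor, 14 mm above the bench; y along the row, -x along the tab. Four fixed holders clip on a rail, 80 mm apart in a straight row, in any order.
- medium_holder: Black cup for the 45 mm socket: 57 mm wide outside, well 51 mm wide, 6 mm deep; its tab (45 mm wide, to 71 mm from the stud, towards the robot) has a white hexagon 30 mm across flats. Origin: stud's axis at the well's floor, 14 mm above the bench; y along the row, -x along the tab. Every holder has the same tapered upright stud: 25 mm high, 19 mm across up to 8 mm, 5 mm at the top.
- large_holder: Black cup for the 58 mm socket: 70 mm wide outside, well 64 mm wide, 6 mm deep; its tab (57 mm wide, to 82 mm from the stud, towards the robot) has a white hexagon 41 mm across flats. Origin: stud's axis at the well's floor, 14 mm above the bench; y along the row, -x along the tab. A holder's own socket has 3 mm play and stands on the well's floor; a bigger one rests on the rim, 6 mm higher.
- biggest_holder: Black cup for the 68 mm socket: 80 mm wide outside, well 74 mm wide, 6 mm deep; its tab (68 mm wide, to 96 mm from the stud, towards the robot) has a white hexagon 50 mm across flats. Origin: stud's axis at the well's floor, 14 mm above the bench; y along the row, -x along the tab. The bench behind the row (+x side of the holders) is free to 140 mm from the studs.
- wrench: Bystander: combination wrench, 34 x 200 x 6 mm, lying on the bench to the right of the holders. Origin: middle of its underside; y along its length.
- tape_measure: Bystander: pocket tape measure, 40 x 80 x 66 mm, standing on the bench to the left of the holders. Origin: middle of its underside; y along its length.
Mind the look-alikes: they are no part of the job. Leave any blue look-alike of the small_holder alone. What is shaped like the small_socket but turquoise is not meant.

How it is judged:
At the end, for the whole second after the job is handed in: Each of the four sockets stands on its own holder: its axis within 6 mm of the stud's, its underside within 3 mm of the well's floor, upright within 0.06 rad, and at rest (horizontal distance between small_socket and small_holder below 0.006 m and z of small_socket in the frame of small_holder between -0.003 and 0.003 m and angle between each of small_socket, medium_socket, large_socket, biggest_socket's own z axis and vertical below 0.06 rad and linear speed of each of small_socket, medium_socket, large_socket, biggest_socket below 0.02 m/s and horizontal distance between medium_socket and medium_holder below 0.006 m and z of medium_socket in the frame of medium_holder between -0.003 and 0.003 m and horizontal distance between large_socket and large_holder below 0.006 m and z of large_socket in the frame of large_holder between -0.003 and 0.003 m and horizontal distance between biggest_socket and biggest_holder below 0.006 m and z of biggest_socket in the frame of biggest_holder between -0.003 and 0.003 m); the robot touches nothing.
It fails at once if the wrench is pushed more than 30 mm from where it stood (distance of wrench from where it was at the start of the episode above 0.03 m).
It fails at once if the tape measure is pushed more than 30 mm from where it stood (distance of tape_measure from where it was at the start of the episode above 0.03 m).
It also fails if it takes over 93 s, if anything falls off the work surface, if the arm or the gripper's body presses on something with over 40 N, if the wrist force passes 120 N, or if a joint passes its speed limit or range.

## Working session

There is one attempt and no reset: what is moved stays moved. The work goes in short steps, Python scripts to look and compute and a shell command to move; the robot and the scene stay as the last step left them, time stands still between calls to the robot, and variables do not carry over. Pictures are saved under pics/ and viewed, and the job is handed in when it is done.

```bash
ls; mkdir -p pics
python3 - <<'E'
from workcell import manip, eyes
import cv2, numpy as np
print(manip.observe()); print(manip.pinch_z)
for n in ("top","side","wrist"):
    im=eyes.get_image(n); cv2.imwrite(f"pics/a_{n}.png",im[:,:,::-1]); print(n,eyes.camera_params(n))
E
```

```text
pics
{'time': 0.0, 'qpos': array([-1.40419541e+00,  2.17773516e-01,  1.61497070e+00,  1.96939412e-05,
        1.31128647e+00, -1.12189101e-01]), 'qvel': array([-7.44071989e-04, -8.97384447e-04, -9.70295313e-04, -6.56114553e-05,
       -8.02345488e-04,  4.93388296e-04]), 'joint_efforts': array([ 1.17841209e-04, -3.96836543e+01, -3.03853333e+01, -1.04223761e-04,
        9.71929519e-03, -3.21997447e-06]), 'ee_pos': array([ 0.17195695, -0.60045096,  0.40333665]), 'tcp_rot': array([-0.09738457, -0.70023102, -0.09910824,  0.70026447]), 'force': array([-0.52855137, -0.05149648,  0.42687568]), 'moment': array([ 0.03861015, -0.04338053, -0.02381214]), 'finger_gap': 0.9971286802739648}
0.1547
top {'fx': 391.10726709052307, 'fy': 391.10726709052307, 'cx': 280.07416989383523, 'cy': 209.05142161978372, 'distortion': array([-0.11537541,  0.        ,  0.        ,  0.        ,  0.        ]), 'xyz': array([0.395639  , 0.00599782, 0.98704674]), 'orientation': array([-0.69570373, -0.06091752,  0.05200209,  0.71384954])}
side {'fx': 444.2069312508569, 'fy': 444.2069312508569, 'cx': 278.54137839324767, 'cy': 202.49602655778813, 'distortion': array([0.02090634, 0.        , 0.        , 0.        , 0.        ]), 'xyz': array([0.413411  , 0.89743314, 0.83183004]), 'orientation': array([-0.08087208, -0.03647479,  0.41288087,  0.90645391])}
wrist {'fx': 313.886748695016, 'fy': 313.886748695016, 'cx': 275.4882017805197, 'cy': 206.41919705766279, 'distortion': array([-0.07205769,  0.        ,  0.        ,  0.        ,  0.        ]), 'xyz': array([ 0.23908408, -0.58256318,  0.37182716]), 'orientation': array([ 0.79100816, -0.10814515,  0.08294846, -0.59643128])}
```

View pics/a_top.png

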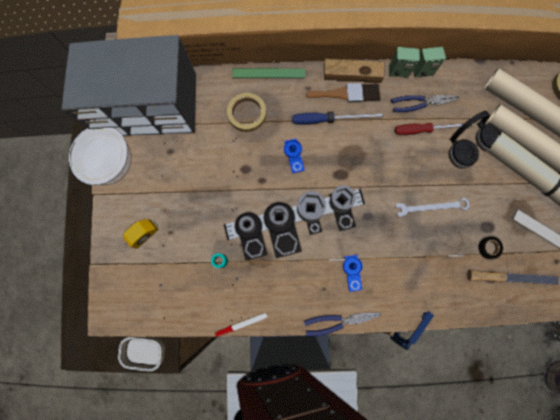

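View pics/a_side.png

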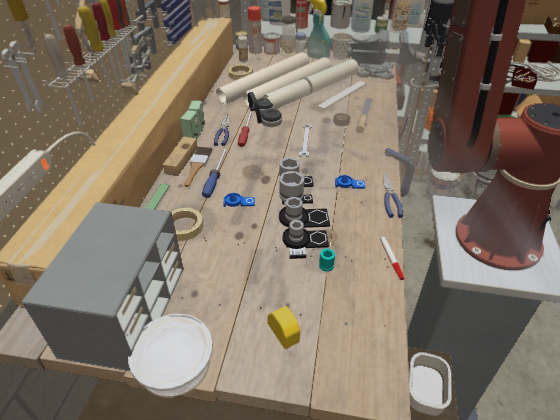

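View pics/a_wrist.png

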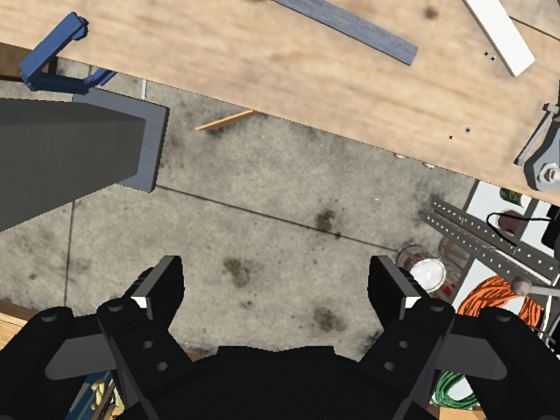

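```bash
cat > h.py <<'E'
from workcell import manip, eyes
import cv2, numpy as np
from scipy.spatial.transform import Rotation as R
def Rq(q): return R.from_quat(np.roll(q,-1)).as_matrix()
def und(p,uv):
    K=np.array([[p['fx'],0,p['cx']],[0,p['fy'],p['cy']],[0,0,1]])
    x,y=cv2.undistortPoints(np.array([[uv]],float),K,p['distortion'])[0,0]
    return x,y
def ray(p,uv):
    x,y=und(p,uv); d=Rq(p['orientation'])@np.array([x,-y,-1.]); return np.array(p['xyz']),d/np.linalg.norm(d)
def onz(p,uv,z):
    o,d=ray(p,uv); return o+d*(z-o[2])/d[2]
def tri(obs):
    A=np.zeros((3,3));b=np.zeros(3)
    L=[ray(p,uv) for p,uv in obs]
    for o,d in L:
        P=np.eye(3)-np.outer(d,d);A+=P;b+=P@o
    x=np.linalg.solve(A,b); return x,[np.linalg.norm((np.eye(3)-np.outer(d,d))@(x-o)) for o,d in L]
def proj(p,X):
    K=np.array([[p['fx'],0,p['cx']],[0,p['fy'],p['cy']],[0,0,1]])
    c=Rq(p['orientation']).T@(np.array(X)-p['xyz'])
    return cv2.projectPoints(np.array([[c[0],-c[1],-c[2]]]),np.zeros(3),np.zeros(3),K,p['distortion'])[0][0,0]
E
python3 - <<'E'
from h import *
a=cv2.imread('pics/a_top.png')[170:270,200:380]; cv2.imwrite('pics/a_top_z.png',cv2.resize(a,None,fx=4.4,fy=4.4,interpolation=cv2.INTER_CUBIC))
a=cv2.imread('pics/a_side.png')[145:255,250:370]; cv2.imwrite('pics/a_side_z.png',cv2.resize(a,None,fx=5,fy=5,interpolation=cv2.INTER_CUBIC))
pt=eyes.camera_params('top')
for n in ("small","medium","large","biggest"):
  for k in ("_socket","_holder"):
    print(n+k,[(np.round(d['centre'],1).tolist(),round(d['score'],2)) for d in eyes.boxes_of('top',n+k)],[(np.round(d['centre'],1).tolist(),round(d['score'],2)) for d in eyes.boxes_of('side',n+k)])
E
```

```text
small_socket [([250.5, 226.5], 0.57), ([225.1, 261.2], 0.54)] [([328.9, 261.4], 0.88), ([297.2, 232.3], 0.83)]
small_holder [([352.6, 271.1], 0.93), ([314.4, 223.3], 0.59)] [([347.8, 182.6], 0.75), ([238.8, 195.7], 0.67), ([306.1, 198.4], 0.52)]
medium_socket [([278.0, 210.1], 0.82)] [([293.4, 206.9], 0.68)]
medium_holder [([343.7, 219.6], 0.72)] []
large_socket [([342.4, 194.7], 0.69), ([277.6, 213.5], 0.53)] [([287.6, 162.7], 0.7)]
large_holder [([252.3, 237.5], 0.65)] [([310.1, 240.8], 0.75)]
biggest_socket [([316.8, 205.2], 0.92), ([246.2, 229.8], 0.49)] [([292.7, 183.4], 0.75)]
biggest_holder [] [([308.8, 220.1], 0.92)]
```

View pics/a_top_z.png

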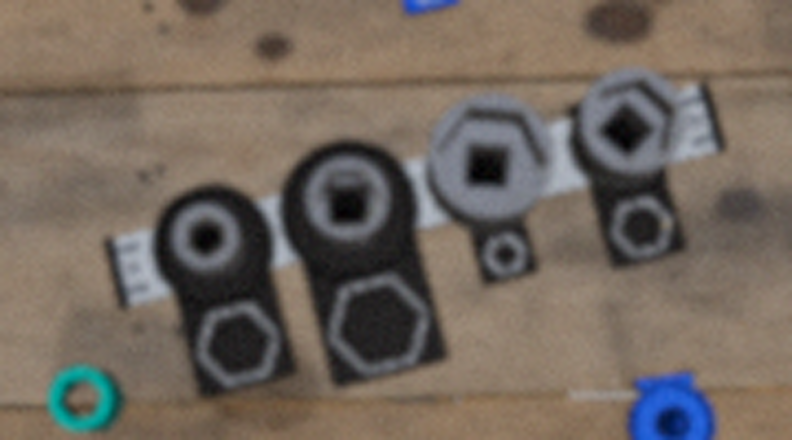

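View pics/a_side_z.png

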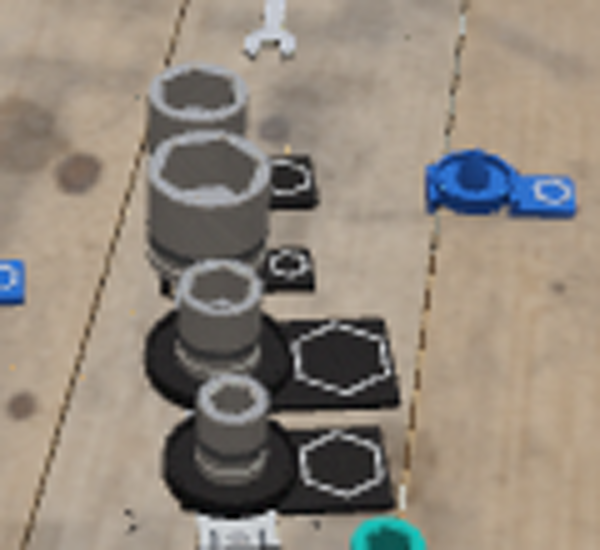

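Run:
```python
from h import *
pt=eyes.camera_params('top');ps=eyes.camera_params('side')
# hexagon mouth tops from zooms
T={'small':(208,238),'medium':(348,204),'biggest':(490,157),'large':(629,120)}
S={'small':(234,400),'medium':(221,288),'biggest':(209,173),'large':(199,93)}
for n in T:
    t=(200+(T[n][0]+.5)/4.4-.5,170+(T[n][1]+.5)/4.4-.5); s=(250+(S[n][0]+.5)/5-.5,145+(S[n][1]+.5)/5-.5)
    print(n,tri([(pt,t),(ps,s)]))
for n,uv in {'large':(239,344),'big':(379,324),'small':(505,255),'med':(642,227)}.items():
    t=(200+(uv[0]+.5)/4.4-.5,170+(uv[1]+.5)/4.4-.5); print(n,'tab',onz(pt,t,0.014))
print(Rq(manip.observe()['tcp_rot']), manip.observe()['time'])
p=eyes.camera_params('wrist');Rt=Rq(manip.observe()['tcp_rot'])
print('cam in tool',Rt.T@(p['xyz']-manip.observe()['ee_pos']), Rt.T@Rq(p['orientation']))
```

```text
small (array([0.51169093, 0.0963738 , 0.05726348]), [np.float64(0.0005566837228251363), np.float64(0.0005566837228251377)])
medium (array([0.5288833 , 0.01952788, 0.06309564]), [np.float64(0.0007605151911107688), np.float64(0.0007605151911108075)])
biggest (array([ 0.5488495 , -0.05732926,  0.07843257]), [np.float64(0.0004322920604749939), np.float64(0.0004322920604749957)])
large (array([ 0.56700616, -0.13325375,  0.07614164]), [np.float64(0.0008724899821347137), np.float64(0.0008724899821345582)])
large tab [0.45686372 0.08376711 0.014     ]
big tab [0.46618671 0.00437002 0.014     ]
small tab [ 0.50348702 -0.06826918  0.014     ]
med tab [ 0.51737649 -0.1471053   0.014     ]
[[-2.45984926e-05  2.75197655e-01 -9.61387669e-01]
 [-2.71370395e-05 -9.61387669e-01 -2.75197654e-01]
 [-9.99999999e-01  1.93197676e-05  3.11167371e-05]] 0.95
cam in tool [ 0.03182935  0.00124472 -0.06948246] [[ 3.16765308e-04  2.70213501e-01 -9.62800376e-01]
 [ 9.99999855e-01  3.34705405e-04  4.22940405e-04]
 [ 4.36538697e-04 -9.62800370e-01 -2.70213355e-01]]
```

```bash
cat >> h.py <<'E'
def Rdes(yaw):
    y=np.array([np.cos(yaw),np.sin(yaw),0]);x=np.array([0,0,-1.]);return np.column_stack([x,y,np.cross(x,y)])
def delta(tcp,yaw):
    s=manip.observe();Rt=Rq(s['tcp_rot'])
    d=Rt.T@(np.array(tcp)-s['ee_pos'])*100; rv=R.from_matrix(Rt.T@Rdes(yaw)).as_rotvec()
    print('t',s['time'],'ee',np.round(s['ee_pos'],4),'F',np.round(s['force'],1),'gap',round(s['finger_gap'],3),'shift cm',np.round(d,2),'turn',np.round(rv,4))
E
python3 - <<'E'
from h import *
delta([0.54,-0.04,0.36],0.236)
E
```

```text
t 0.95 ee [ 0.172  -0.6009  0.4047] F [-0.4 -0.5  0.8] gap 1.0 shift cm [  4.47 -43.79 -50.81] turn [-1.528  0.     0.   ]
```

```bash
python3 -m handwheel '[4.5,-43.8,-50.8,-1.528,0,0,0,4.5,-43.8,-50.8,-1.528,0,0,0,4.5,-43.8,-50.8,-1.528,0,0,0,4.5,-43.8,-50.8,-1.528,0,0,0,4.5,-43.8,-50.8,-1.528,0,0,0,4.5,-43.8,-50.8,-1.528,0,0,0,4.5,-43.8,-50.8,-1.528,0,0,0,4.5,-43.8,-50.8,-1.528,0,0,0,4.5,-43.8,-50.8,-1.528,0,0,0,4.5,-43.8,-50.8,-1.528,0,0,0,4.5,-43.8,-50.8,-1.528,0,0,0,4.5,-43.8,-50.8,-1.528,0,0,0]' 40
python3 - <<'E'
from h import *
delta([0.54,-0.04,0.36],0.236)
E
```

```text
time: 1.95
ee_pos: [0.4463, -0.1818, 0.3716]
tcp_rot: [0.551, 0.444, 0.55, -0.444]
force: [0.8, -1.8, -0.3]
finger_gap: 1.001
t 1.95 ee [ 0.4463 -0.1818  0.3716] F [ 0.8 -1.8 -0.3] gap 1.001 shift cm [  1.16  12.17 -11.87] turn [-0.0219  0.001  -0.001 ]
```

```bash
python3 -m handwheel '[1.1,11.5,-11.2,-0.02,0,0,0,1.1,11.5,-11.2,-0.02,0,0,0,1.1,11.5,-11.2,-0.02,0,0,0,1.1,11.5,-11.2,-0.02,0,0,0,1.1,11.5,-11.2,-0.02,0,0,0,1.1,11.5,-11.2,-0.02,0,0,0,1.1,11.5,-11.2,-0.02,0,0,0]'
python3 - <<'E'
from h import *
delta([0.54,-0.04,0.36],0.236)
im=eyes.get_image('wrist'); cv2.imwrite('pics/w1.png',im[:,:,::-1])
np.save('w1.npy',eyes.camera_params('wrist'),allow_pickle=True)
delta([0.54,-0.04,0.36],0.236)
for n in ("small","medium","large","biggest"):
    print(n,[(np.round(d['centre'],1).tolist(),round(d['score'],2)) for d in eyes.boxes_of('wrist',n+"_socket")])
E
```

```text
time: 2.53
ee_pos: [0.5348, -0.0505, 0.3601]
tcp_rot: [0.554, 0.439, 0.554, -0.44]
force: [-0.5, -0.4, 0.2]
finger_gap: 1.002
t 2.5333 ee [ 0.5348 -0.0505  0.3601] F [-0.5 -0.4  0.2] gap 1.002 shift cm [ 0.01  0.74 -0.9 ] turn [-0.0072  0.0003  0.0009]
t 2.5833 ee [ 0.5346 -0.0511  0.3602] F [-0.5  0.3  0.2] gap 0.998 shift cm [ 0.02  0.78 -0.96] turn [-0.0086  0.0003  0.0007]
small [([292.2, 19.5], 0.58)]
medium [([302.9, 122.4], 0.85), ([284.1, 28.9], 0.51)]
large [([290.8, 286.4], 0.92)]
biggest [([292.1, 215.9], 0.63)]
```

View pics/w1.png

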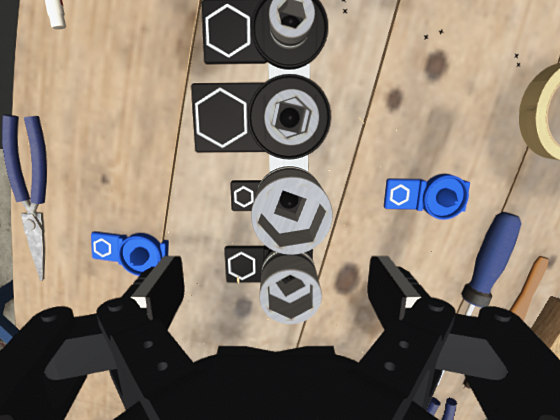

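Run:
```python
import cv2
a=cv2.imread('pics/w1.png')
def z(r0,r1,c0,c1,f,n):
    b=cv2.resize(a[r0:r1,c0:c1],None,fx=f,fy=f,interpolation=cv2.INTER_CUBIC)
    for i in range(c0-c0%20+20,c1,20): cv2.line(b,(int((i-c0+.5)*f),0),(int((i-c0+.5)*f),6 if i%100 else 14),(0,0,255),1)
    for i in range(r0-r0%20+20,r1,20): cv2.line(b,(0,int((i-r0+.5)*f)),(6 if i%100 else 14,int((i-r0+.5)*f)),(0,0,255),1)
    cv2.imwrite(n,b)
z(0,160,180,340,3.7,'pics/w1a.png'); z(160,330,180,340,3.5,'pics/w1b.png')
```

```text
(no output)
```

View pics/w1a.png

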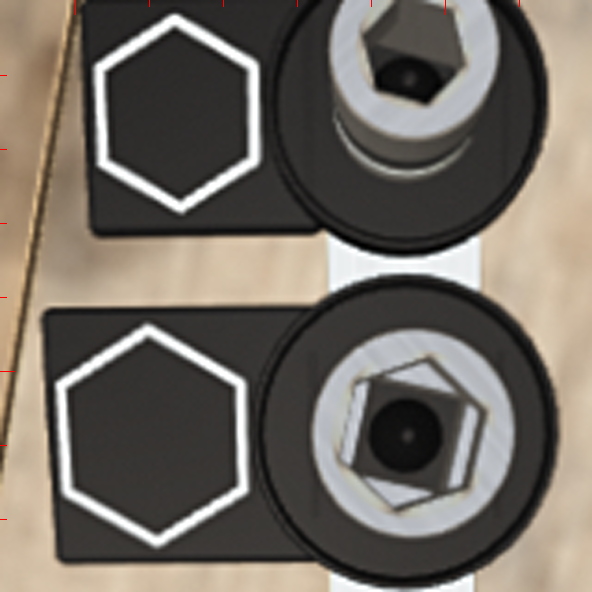

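View pics/w1b.png

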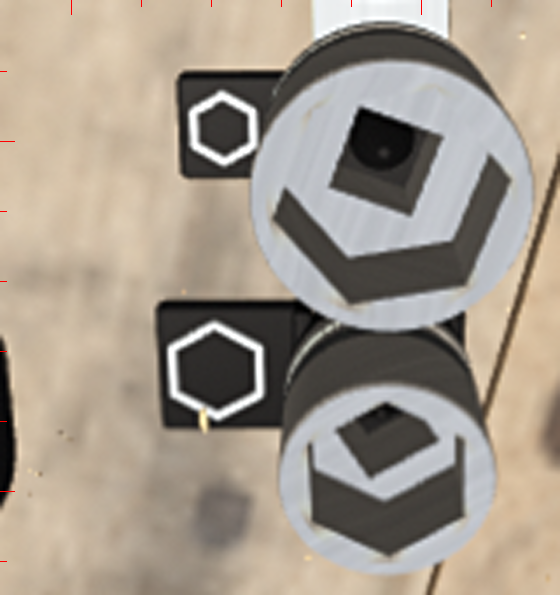

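```bash
cat > m1.py <<'E'
from h import *
pt=eyes.camera_params('top');ps=eyes.camera_params('side');pw=np.load('w1.npy',allow_pickle=True).item()
A=lambda u,v:(180+(u+.5)/3.7-.5,(v+.5)/3.7-.5)
B=lambda u,v:(180+(u+.5)/3.5-.5,160+(v+.5)/3.5-.5)
T4=lambda u,v:(200+(u+.5)/4.4-.5,170+(v+.5)/4.4-.5)
S5=lambda u,v:(250+(u+.5)/5-.5,145+(v+.5)/5-.5)
T={'small':(208,238),'medium':(348,204),'biggest':(490,157),'large':(629,120)}
S={'small':(234,400),'medium':(221,288),'biggest':(209,173),'large':(199,93)}
W={'small':A(413.5,55),'medium':A(413.5,433),'biggest':B(391,194),'large':B(387,478.5)}
H={'small':.060,'medium':.065,'biggest':.082,'large':.076}
for n in T:
    x,e=tri([(pt,T4(*T[n])),(ps,S5(*S[n])),(pw,W[n])])
    print(n,np.round(x,4),np.round(e,4),'w-only',np.round(onz(pw,W[n],H[n]),4),'t-only',np.round(onz(pt,T4(*T[n]),H[n]),4),'s-only',np.round(onz(ps,S5(*S[n]),H[n]),4))
HT={'large':((239,344),A(178,113)),'big':((379,324),A(151.5,435)),'small':((505,255),B(222,128)),'med':((642,227),B(215.5,370))}
for n,(t,w) in HT.items():
    x,e=tri([(pt,T4(*t)),(pw,w)]); print(n,np.round(x,4),np.round(e,4),np.round(onz(pw,w,.014),4))
print('big cup',onz(pw,A(407,431),.02))
E
python3 m1.py
```

```text
small [0.5126 0.0961 0.0566] [0.0005 0.0014 0.0017] w-only [0.5144 0.0949 0.06  ] t-only [0.5119 0.0961 0.06  ] s-only [0.5108 0.0993 0.06  ]
medium [0.5302 0.0193 0.0627] [0.002  0.0005 0.0024] w-only [0.5325 0.0192 0.065 ] t-only [0.5278 0.0195 0.065 ] s-only [0.5294 0.0216 0.065 ]
biggest [ 0.5495 -0.0577  0.0783] [0.0004 0.001  0.0012] w-only [ 0.5502 -0.057   0.082 ] t-only [ 0.5487 -0.0571  0.082 ] s-only [ 0.5478 -0.0527  0.082 ]
large [ 0.5675 -0.1336  0.0764] [0.0005 0.0014 0.0012] w-only [ 0.5686 -0.1346  0.076 ] t-only [ 0.5679 -0.1333  0.076 ] s-only [ 0.5661 -0.1332  0.076 ]
large [0.4576 0.0847 0.004 ] [0.0001 0.0001] [0.4596 0.0827 0.014 ]
big [0.4667 0.0042 0.0067] [0.0002 0.0002] [0.468  0.0043 0.014 ]
small [ 0.5044 -0.069   0.0096] [0.0006 0.0006] [ 0.5051 -0.0682  0.014 ]
med [ 0.5182 -0.148   0.0092] [0.0003 0.0003] [ 0.5185 -0.1456  0.014 ]
big cup [0.53280949 0.02007844 0.02      ]
```

```bash
cat > fit.py <<'E'
from h import *
W=np.array([[.5140,.0952],[.5310,.0193],[.5498,-.0572],[.5683,-.1342]])
k=np.array([-1.5,-.5,.5,1.5])
c=W.mean(0)
a=np.linalg.svd(W-c)[2][0]; a=a if a[1]<0 else -a
print(c,a,np.arctan2(a[0],-a[1]))
S=c+.08*k[:,None]*a; print(S, (W-S)*1000)
E
python3 fit.py
python3 - <<'E'
from h import *
pw=np.load('w1.npy',allow_pickle=True).item()
for uv in [(385,195),(430,195),(400,212),(470,300),(500,220)]: print(uv,onz(pw,uv,.015))
delta([.514,.0952,.2027],.236); delta([.514,.0952,.26],.236)
E
```

```text
[ 0.540775 -0.019225] [ 0.23118859 -0.97290895] 0.2332991959440559
[[ 0.51303237  0.09752407]
 [ 0.53152746  0.01969136]
 [ 0.55002254 -0.05814136]
 [ 0.56851763 -0.13597407]] [[ 0.96763118 -2.32407458]
 [-0.52745627 -0.39135819]
 [-0.22254373  0.94135819]
 [-0.21763118  1.77407458]]
(385, 195) [ 0.64783793 -0.03360379  0.015     ]
(430, 195) [ 0.69467324 -0.02267212  0.015     ]
(400, 212) [ 0.66939794 -0.04751127  0.015     ]
(470, 300) [ 0.7893929  -0.13119784  0.015     ]
(500, 220) [ 0.78294927 -0.03086194  0.015     ]
t 2.7833 ee [ 0.5345 -0.0516  0.3604] F [ 0.5 -0.2 -0.8] gap 0.999 shift cm [ 15.77   1.28 -14.77] turn [-0.0101  0.0002 -0.0001]
t 2.7833 ee [ 0.5345 -0.0516  0.3604] F [ 0.5 -0.2 -0.8] gap 0.999 shift cm [ 10.04   1.29 -14.77] turn [-0.0101  0.0002 -0.0001]
```

```bash
python3 -m handwheel '[4,1.3,-14.7,-0.01,0,0,0,8,1.3,-14.7,-0.01,0,0,0,10,1.3,-14.7,-0.01,0,0,0,10,1.3,-14.7,-0.01,0,0,0,10,1.3,-14.7,-0.01,0,0,0,10,1.3,-14.7,-0.01,0,0,0,10,1.3,-14.7,-0.01,0,0,0,10,1.3,-14.7,-0.01,0,0,0]'
python3 - <<'E'
from h import *
im=eyes.get_image('wrist'); cv2.imwrite('pics/w2.png',im[:,:,::-1])
np.save('w2.npy',eyes.camera_params('wrist'),allow_pickle=True)
delta([.514,.0952,.2027],.234)
E
```

```text
time: 3.45
ee_pos: [0.5158, 0.0946, 0.262]
tcp_rot: [0.557, 0.438, 0.555, -0.437]
force: [-0.5, 0.2, 0.9]
finger_gap: 1.003
t 3.5 ee [0.516  0.0944 0.2624] F [ 0.1  0.  -0.1] gap 1.0 shift cm [ 5.97 -0.2  -0.13] turn [ 0.0023  0.0013 -0.0041]
```

View pics/w2.png

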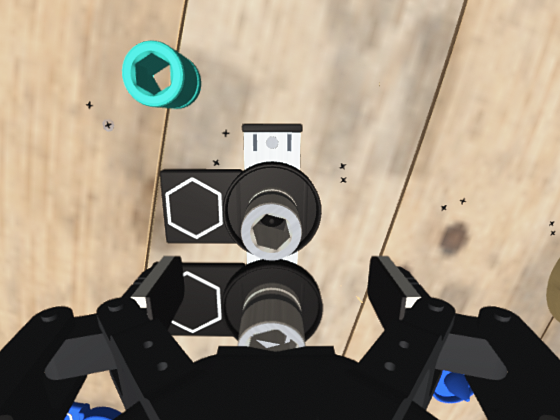

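Run:
```python
from h import *
p1=np.load('w1.npy',allow_pickle=True).item();p=np.load('w2.npy',allow_pickle=True).item()
print(onz(p,(272,232),.06))
for n,a,b in [('sm',(291.2,14.4),(272,232)),('med',(291.3,116.7),(271.5,352))]:
  print(n,tri([(p1,a),(p,b)]))
x=(180+178/3.7-.4,113/3.7-.4)
print('hexL',tri([(p1,x),(p,(193,207.5))]))
print('hexL',onz(p,(193,207.5),.01),onz(p1,x,.01))
```

```text
[0.51485133 0.09815808 0.06      ]
sm (array([0.51468555, 0.09641007, 0.05541104]), [np.float64(0.0005393574848652406), np.float64(0.0005393574848654106)])
med (array([0.53281949, 0.01925372, 0.06431057]), [np.float64(0.0003983037802620994), np.float64(0.00039830378026209666)])
hexL (array([0.45791476, 0.08413195, 0.00733888]), [np.float64(0.0003095007891340225), np.float64(0.00030950078913393375)])
hexL [0.45811922 0.08502055 0.01      ] [0.45874385 0.08354359 0.01      ]
```

```bash
python3 -m handwheel '[2,-0.1,-0.3,0,0,0,0,4,-0.1,-0.3,0,0,0,0,5,-0.1,-0.3,0,0,0,0,5.9,-0.1,-0.3,0,0,0,0.2,5.9,-0.1,-0.3,0,0,0,0.3,5.9,-0.1,-0.3,0,0,0,0.4,5.9,-0.1,-0.3,0,0,0,0.4,5.9,-0.1,-0.3,0,0,0,0.4]' 40
python3 - <<'E'
from h import *
im=eyes.get_image('wrist'); cv2.imwrite('pics/w3.png',im[:,:,::-1])
delta([.5148,.0972,.2027],.234)
im=eyes.get_image('side')[150:270,230:380]; cv2.imwrite('pics/s3.png',cv2.resize(im,None,fx=4,fy=4,interpolation=cv2.INTER_CUBIC)[:,:,::-1])
E
```

```text
time: 4.17
ee_pos: [0.5136, 0.0984, 0.2024]
tcp_rot: [0.556, 0.438, 0.555, -0.437]
force: [0.6, -0.2, -0.8]
finger_gap: 0.601
t 4.2167 ee [0.5134 0.0985 0.2023] F [-0.1 -0.6 -0.4] gap 0.603 shift cm [-0.04  0.1   0.15] turn [ 0.004   0.0004 -0.0021]
```

View pics/w3.png

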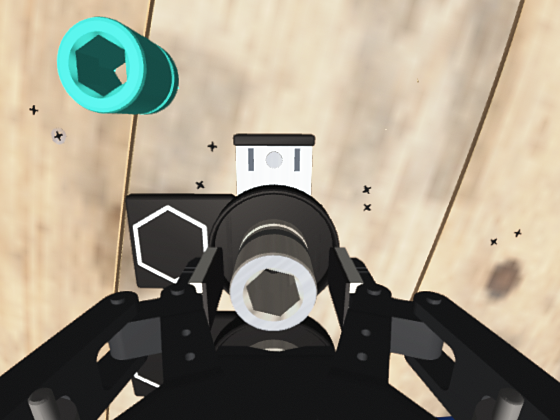

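View pics/s3.png

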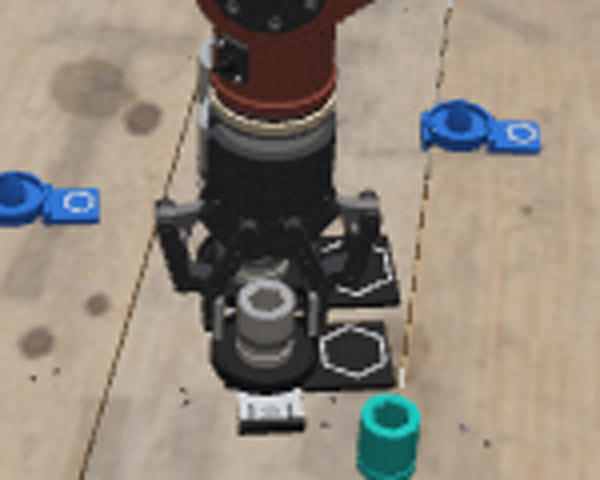

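```bash
python3 - <<'E'
from h import *
p=eyes.camera_params('wrist'); print(onz(p,(273,288),.06))
s=manip.observe(); g=s['ee_pos']+Rq(s['tcp_rot'])[:,0]*.1547; print(g, proj(p,g))
E
python3 -m handwheel '[0,0.1,0.1,0,0,0,0.4,0,0.1,0.1,0,0,0,1,0,0.1,0.1,0,0,0,1,0,0.1,0.1,0,0,0,1,0,0.1,0.1,0,0,0,1]' 40
```

```text
[0.51283351 0.10127921 0.06      ]
[0.51360478 0.098538   0.04747703] [273.39757131 278.91689081]
time: 4.68
ee_pos: [0.5143, 0.0977, 0.2018]
tcp_rot: [0.556, 0.437, 0.556, -0.437]
force: [-0.7, 0.1, 4.4]
finger_gap: 0.409
```

```bash
python3 -m handwheel '[-3,0,0,0,0,0,1,-7,0,0,0,0,0,1,-10,0,0,0,0,0,1,-10,1,2.5,0,0,0,1,-10,3,6,0,0,0,1,-10,4,10,0,0,0,1,-10,5.5,14,0,0,0,1,-10,7,18,0,0,0,1,-10,8.5,22,0,0,0,1,-10,9.4,24,0,0,0,1,-10,9.4,24,0,0,0,1,-10,9.4,24,0,0,0,1]'
python3 - <<'E'
from h import *
im=eyes.get_image('wrist'); cv2.imwrite('pics/w4.png',im[:,:,::-1])
np.save('w4.npy',eyes.camera_params('wrist'),allow_pickle=True)
delta([.661,-.114,.1875],.234)
im=eyes.get_image('top')[150:290,200:400]; cv2.imwrite('pics/t4.png',cv2.resize(im,None,fx=4,fy=4,interpolation=cv2.INTER_CUBIC)[:,:,::-1])
E
```

```text
time: 5.68
ee_pos: [0.662, -0.1148, 0.2998]
tcp_rot: [0.555, 0.438, 0.556, -0.438]
force: [-1.1, 0.9, -0.6]
finger_gap: 0.404
t 5.7333 ee [ 0.6614 -0.1135  0.2997] F [ 0.3 -0.1 -1.7] gap 0.407 shift cm [11.22 -0.02  0.06] turn [ 0.003  -0.002   0.0023]
```

View pics/w4.png

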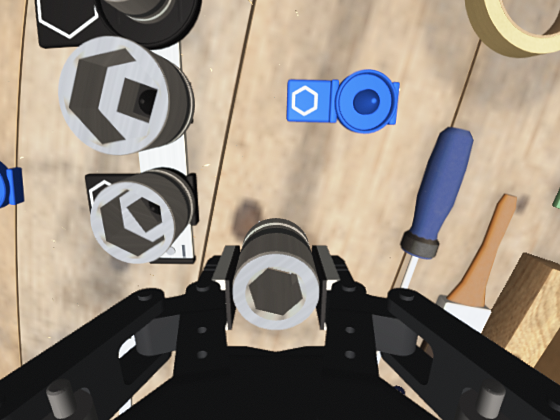

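View pics/t4.png

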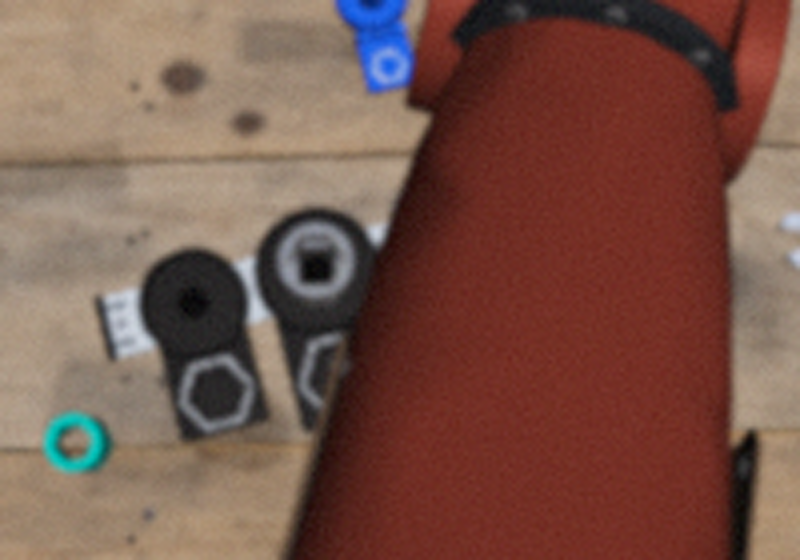

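```bash
python3 -m handwheel '[3,0,0,0,0,0,1,6,0,0,0,0,0,1,9,0,0,0,0,0,1,10.5,0,0,0,0,0,1,11,0,0,0,0,0,1,11.1,0,0,0,0,0,1,11.1,0,0,0,0,0,1,11.1,0,0,0,0,0,1]'
python3 - <<'E'
from h import *
delta([.661,-.114,.1875],.234)
p=eyes.camera_params('top'); print(onz(p,(200+193.5/4-.5,150+303.5/4-.5),.039))
E
```

```text
time: 6.45
ee_pos: [0.6627, -0.1132, 0.1919]
tcp_rot: [0.557, 0.437, 0.555, -0.437]
force: [0.5, -0.5, -1.2]
finger_gap: 0.412
t 6.45 ee [ 0.6627 -0.1132  0.1919] F [ 0.5 -0.5 -1.2] gap 0.412 shift cm [ 0.44 -0.18  0.04] turn [ 0.0046  0.0014 -0.0025]
[0.5103677  0.09578178 0.039     ]
```

```bash
python3 -m handwheel '[0.2,0,0,0,0,0,1,0.35,0,0,0,0,0,1,0.35,0,0,0,0,0,1,0.35,0,0,0,0,0,1]'
```

```text
time: 6.78
ee_pos: [0.6626, -0.1136, 0.1879]
tcp_rot: [0.557, 0.438, 0.555, -0.437]
force: [1.0, 0.2, 1.5]
finger_gap: 0.41
```

```bash
python3 -m handwheel '[0,0,0,0,0,0,0.4,0,0,0,0,0,0,0.35,0,0,0,0,0,0,0.35,-3,0,0,0,0,0,0.35,-7,0,0,0,0,0,0.2,-9,0,0,0,0,0,0,-9,0,0,0,0,0,0,-9,0,0,0,0,0,0]'
python3 - <<'E'
from h import *
im=eyes.get_image('wrist'); cv2.imwrite('pics/w5.png',im[:,:,::-1])
np.save('w5.npy',eyes.camera_params('wrist'),allow_pickle=True)
delta([.568,-.135,.27],.234)
E
```

```text
time: 7.45
ee_pos: [0.6627, -0.1136, 0.2792]
tcp_rot: [0.557, 0.438, 0.554, -0.436]
force: [0.5, 0.3, -0.6]
finger_gap: 1.003
t 7.5 ee [ 0.6617 -0.1133  0.2768] F [ 0.1 -0.1  0.4] gap 0.999 shift cm [ 0.68 -9.62 -0.1 ] turn [ 0.004   0.     -0.0001]
```

View pics/w5.png

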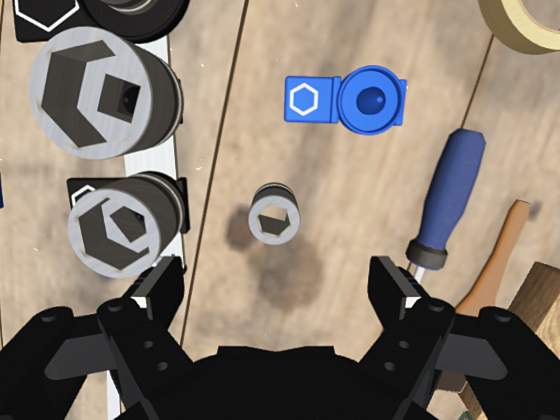

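```bash
python3 - <<'E'
from h import *
p=np.load('w5.npy',allow_pickle=True).item()
print('small',onz(p,(275,220),.046),'large',onz(p,(114.5,233),.076),'bigg',onz(p,(90,93),.082))
E
python3 -m handwheel '[0,-3,0,0,0,0,0,0,-6,0,0,0,0,0,0.5,-9,0,0,0,0,0,0.5,-9.5,0,0,0,0,0,0.5,-9.5,0,0,0,0,0,0.5,-9.5,0,0,0,0,0]'
python3 - <<'E'
from h import *
im=eyes.get_image('wrist'); cv2.imwrite('pics/w6.png',im[:,:,::-1])
np.save('w6.npy',eyes.camera_params('wrist'),allow_pickle=True)
delta([.568,-.135,.2127],.234)
E
```

```text
small [ 0.66191629 -0.11116762  0.046     ] large [ 0.57029554 -0.13158549  0.076     ] bigg [ 0.55222352 -0.05619585  0.082     ]
time: 8.0
ee_pos: [0.5693, -0.1357, 0.2704]
tcp_rot: [0.555, 0.437, 0.556, -0.437]
force: [0.5, 0.0, 0.4]
finger_gap: 1.0
t 8.05 ee [ 0.5701 -0.1357  0.2712] F [ 0.8 -0.3 -0.4] gap 1.001 shift cm [ 5.85 -0.19 -0.12] turn [ 0.0038 -0.0003 -0.0001]
```

View pics/w6.png

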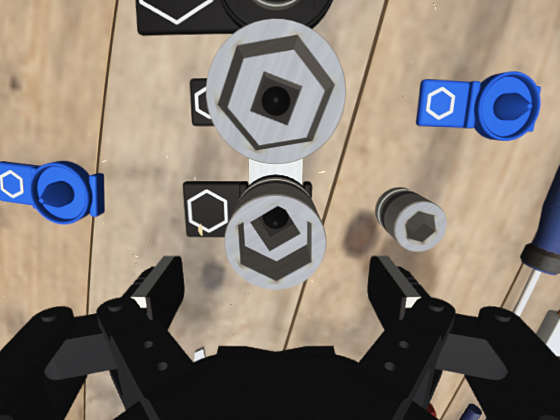

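Run:
```python
from h import *
p=np.load('w6.npy',allow_pickle=True).item()
x=onz(p,(275.5,241),.076);print(x,'bigg',onz(p,(276,92),.082))
delta([x[0],x[1],.2147],.234)
```

```text
[ 0.57074376 -0.13399113  0.076     ] bigg [ 0.55253429 -0.05775566  0.082     ]
t 8.05 ee [ 0.5701 -0.1357  0.2712] F [ 0.8 -0.3 -0.4] gap 1.001 shift cm [ 5.65  0.1  -0.15] turn [ 0.0038 -0.0003 -0.0001]
```

```bash
python3 -m handwheel '[2,0.1,-0.1,0,0,0,0,4,0.1,-0.1,0,0,0,0,5.2,0.1,-0.1,0,0,0,0,5.7,0.1,-0.1,0,0,0,0,5.7,0.1,-0.1,0,0,0,0,5.7,0.1,-0.1,0,0,0,0,5.7,0.1,-0.1,0,0,0,0]' 60
python3 - <<'E'
from h import *
im=eyes.get_image('wrist'); cv2.imwrite('pics/w7.png',im[:,:,::-1])
delta([.5707,-.134,.2147],.234)
E
```

```text
time: 8.63
ee_pos: [0.5712, -0.1347, 0.2158]
tcp_rot: [0.557, 0.437, 0.555, -0.437]
force: [0.4, 0.1, 0.5]
finger_gap: 0.999
t 8.6833 ee [ 0.5712 -0.1348  0.216 ] F [0.8 0.7 1.2] gap 1.0 shift cm [ 0.13 -0.03 -0.09] turn [ 0.0041  0.0014 -0.0021]
```

View pics/w7.png

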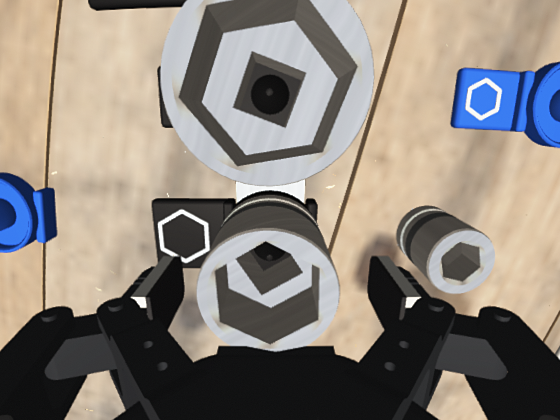

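```bash
python3 -m handwheel '[0.1,0,-0.1,0,0,0,0.2,0.1,0,-0.1,0,0,0,0.5,0.1,0,-0.1,0,0,0,1,0.1,0,-0.1,0,0,0,1,0.1,0,-0.1,0,0,0,1]' 60;  python3 - <<'E'
from h import *
delta([.513,.0965,.33],.234)
E
```

```text
time: 9.1
ee_pos: [0.5702, -0.1337, 0.2147]
tcp_rot: [0.556, 0.437, 0.556, -0.437]
force: [-2.8, 0.0, 6.2]
finger_gap: 0.665
t 9.1 ee [ 0.5702 -0.1337  0.2147] F [-2.8  0.   6.2] gap 0.665 shift cm [-11.54  -0.13 -23.72] turn [ 0.0041  0.0004 -0.0002]
```

```bash
python3 -m handwheel '[-3,0,0,0,0,0,1,-6.5,0,0,0,0,0,1,-10,0,-1,0,0,0,1,-11,0,-5,0,0,0,1,-11,0,-9,0,0,0,1,-11,0,-13,0,0,0,1,-11,0,-17,0,0,0,1,-11,0,-20.5,0,0,0,1,-11,-0.1,-23,0,0,0,1,-11,-0.1,-23.7,0,0,0,1,-11,-0.1,-23.7,0,0,0,1,-11,-0.1,-23.7,0,0,0,1]';  python3 - <<'E'
from h import *
im=eyes.get_image('wrist'); cv2.imwrite('pics/w8.png',im[:,:,::-1])
np.save('w8.npy',eyes.camera_params('wrist'),allow_pickle=True)
delta([.513,.0965,.33],.234)
im=eyes.get_image('side')[90:270,230:380]; cv2.imwrite('pics/s8.png',cv2.resize(im,None,fx=3.3,fy=3.3,interpolation=cv2.INTER_CUBIC)[:,:,::-1])
E
```

```text
time: 10.1
ee_pos: [0.5127, 0.0964, 0.3225]
tcp_rot: [0.556, 0.436, 0.556, -0.437]
force: [0.2, -0.8, -5.9]
finger_gap: 0.66
t 10.15 ee [0.5131 0.0958 0.3229] F [ 0.1  0.  -4.5] gap 0.662 shift cm [-0.71  0.   -0.07] turn [0.0039 0.0006 0.0012]
```

View pics/w8.png

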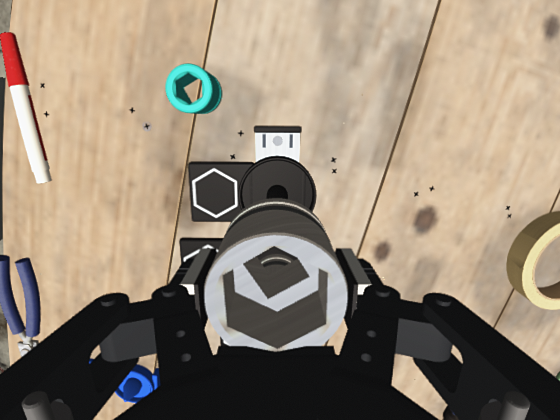

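View pics/s8.png

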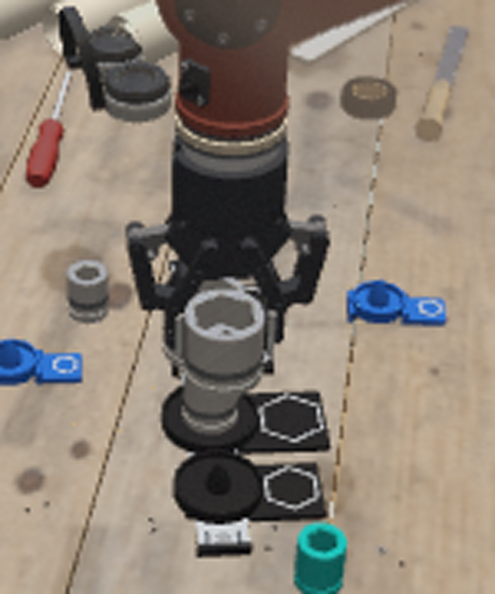

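Run:
```python
from h import *
p=np.load('w8.npy',allow_pickle=True).item()
im=cv2.imread('pics/w8.png')[140:350,180:370]; cv2.imwrite('pics/w8z.png',cv2.resize(im,None,fx=2.8,fy=2.8,interpolation=cv2.INTER_CUBIC))
print('stud',onz(p,(277,189),.039),'cup',onz(p,(278.5,192.5),.020),'held',onz(p,(277,290),.184))
pt=eyes.camera_params('top');ps=eyes.camera_params('side')
s=(230+217/3.3-.4,90+473/3.3-.4);t=(200+193.5/4-.5,150+303.5/4-.5)
print(tri([(p,(277,189)),(pt,t)]),tri([(p,(277,189)),(ps,s)]))
```

```text
stud [0.51233758 0.10725114 0.039     ] cup [0.51545801 0.10038588 0.02      ] held [0.51351365 0.09987617 0.184     ]
(array([0.51461469, 0.09929635, 0.00229152]), [np.float64(0.0001980195855086225), np.float64(0.00019801958550847218)]) (array([0.51204619, 0.10701224, 0.03801632]), [np.float64(0.0003479921921807789), np.float64(0.00034799219218072694)])
```

View pics/w8z.png

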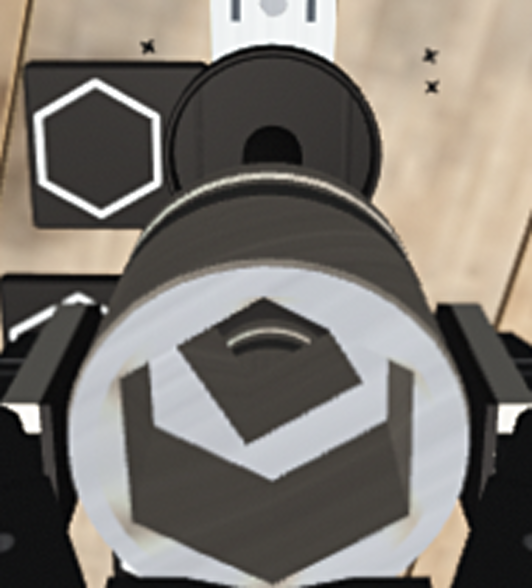

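```bash
python3 -m handwheel '[2,0.2,-0.3,0,0,0,1,5,0.2,-0.3,0,0,0,1,7,0.2,-0.3,0,0,0,1,8,0.2,-0.3,0,0,0,1,8,0.2,-0.3,0,0,0,1,8,0.2,-0.3,0,0,0,1,8,0.2,-0.3,0,0,0,1]';  python3 - <<'E'
from h import *
im=eyes.get_image('wrist'); cv2.imwrite('pics/w9.png',im[:,:,::-1])
np.save('w9.npy',eyes.camera_params('wrist'),allow_pickle=True)
delta([.5145,.0995,.2087],.234)
im=eyes.get_image('side')[150:270,230:380]; cv2.imwrite('pics/s9.png',cv2.resize(im,None,fx=4,fy=4,interpolation=cv2.INTER_CUBIC)[:,:,::-1])
E
```

```text
time: 10.78
ee_pos: [0.5157, 0.0994, 0.2453]
tcp_rot: [0.556, 0.438, 0.555, -0.437]
force: [0.2, -0.5, -4.8]
finger_gap: 0.664
t 10.8333 ee [0.5159 0.0996 0.2457] F [-0.4 -1.  -4.7] gap 0.662 shift cm [ 3.7  -0.15 -0.03] turn [ 0.0034  0.0007 -0.004 ]
```

View pics/w9.png

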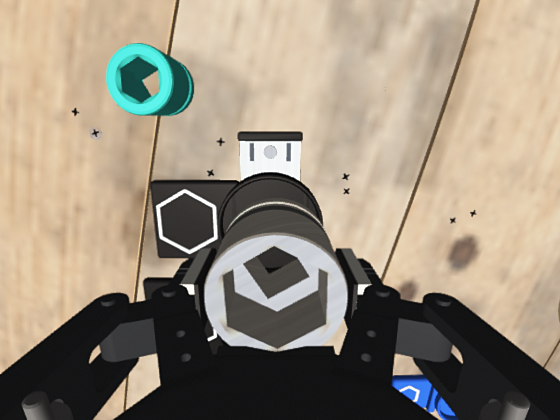

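View pics/s9.png

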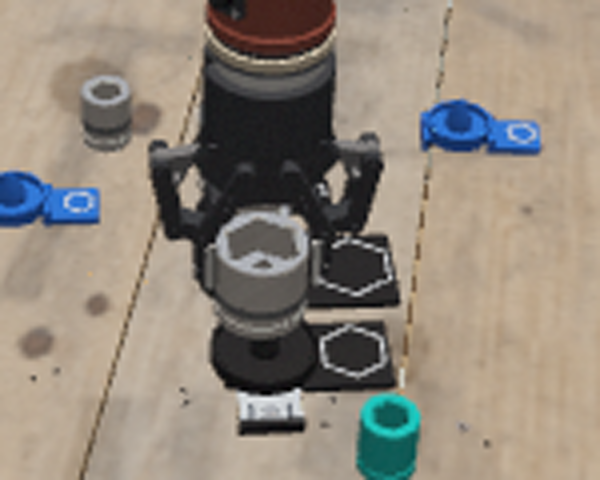

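```bash
python3 -m handwheel '[0,-0.2,0,0,0,0,1,1,-0.2,0,0,0,0,1,1.5,-0.2,0,0,0,0,1,2,-0.2,0,0,0,0,1,2,-0.2,0,0,0,0,1]';  python3 - <<'E'
from h import *
delta([.5145,.0995,.2087],.234)
E
```

```text
time: 11.3
ee_pos: [0.5114, 0.0994, 0.2219]
tcp_rot: [0.555, 0.436, 0.557, -0.438]
force: [-0.6, 0.9, -5.3]
finger_gap: 0.664
t 11.3 ee [0.5114 0.0994 0.2219] F [-0.6  0.9 -5.3] gap 0.664 shift cm [1.32 0.31 0.06] turn [ 0.0041 -0.0006  0.0036]
```

```bash
python3 -m handwheel '[0,0,0,0,0,0,1,0,0,0,0,0,0,1,0,0,0,0,0,0,1]';  python3 - <<'E'
from h import *
delta([.5145,.0995,.2087],.234)
im=eyes.get_image('wrist'); cv2.imwrite('pics/w10.png',im[:,:,::-1])
delta([.5145,.0995,.2087],.234)
im=eyes.get_image('side')[150:270,230:380]; cv2.imwrite('pics/s10.png',cv2.resize(im,None,fx=4,fy=4,interpolation=cv2.INTER_CUBIC)[:,:,::-1])
delta([.5145,.0995,.2087],.234)
E
```

```text
time: 11.55
ee_pos: [0.5128, 0.0995, 0.2239]
tcp_rot: [0.556, 0.437, 0.556, -0.437]
force: [0.2, 0.2, -5.3]
finger_gap: 0.658
t 11.55 ee [0.5128 0.0995 0.2239] F [ 0.2  0.2 -5.3] gap 0.658 shift cm [1.52 0.17 0.04] turn [ 0.004   0.0001 -0.0005]
t 11.6 ee [0.5128 0.0995 0.224 ] F [-0.6 -0.6 -4.5] gap 0.661 shift cm [1.53 0.17 0.04] turn [ 0.0041  0.0001 -0.0007]
t 11.65 ee [0.5128 0.0994 0.2241] F [ 1.  -0.2 -4.6] gap 0.656 shift cm [1.54 0.17 0.03] turn [ 0.004   0.0001 -0.0007]
```

View pics/w10.png

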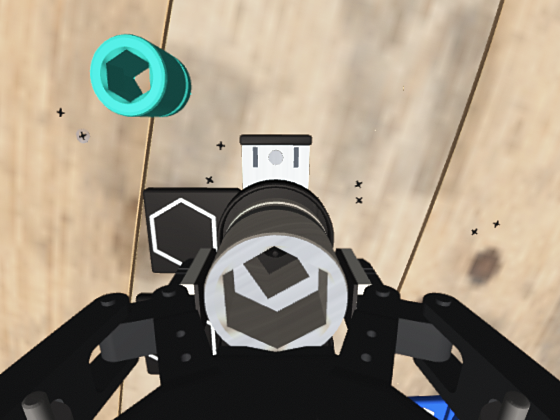

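View pics/s10.png

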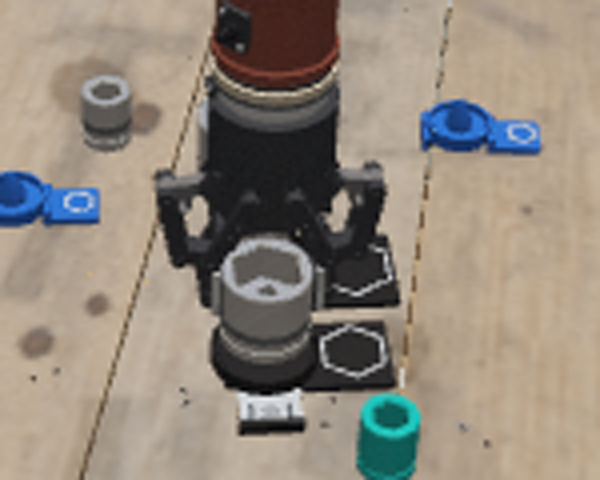

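```bash
python3 -m handwheel '[0.4,-0.05,0,0,0,0,1,0.8,-0.05,0,0,0,0,1,1.2,-0.05,0,0,0,0,1,1.4,-0.05,0,0,0,0,1,1.5,-0.05,0,0,0,0,1,1.5,-0.05,0,0,0,0,1,1.5,-0.05,0,0,0,0,1]';  python3 - <<'E'
from h import *
delta([.5145,.0995,.2087],.234)
im=eyes.get_image('wrist'); cv2.imwrite('pics/w11.png',im[:,:,::-1])
E
```

```text
time: 12.23
ee_pos: [0.5121, 0.0993, 0.2088]
tcp_rot: [0.556, 0.437, 0.556, -0.437]
force: [-0.8, -0.4, -2.4]
finger_gap: 0.665
t 12.2333 ee [0.5121 0.0993 0.2088] F [-0.8 -0.4 -2.4] gap 0.665 shift cm [0.01 0.24 0.04] turn [ 0.004 -0.     0.   ]
```

View pics/w11.png

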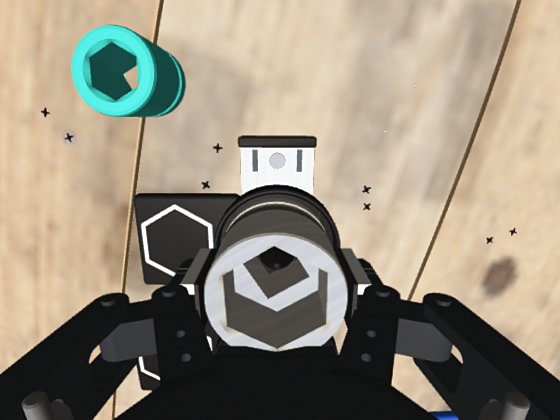

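```bash
python3 -m handwheel '[0,0,0,0,0,0,0.2,0,0,0,0,0,0,0,0,0,0,0,0,0,0,-1,0,0,0,0,0,0,-4,0,0,0,0,0,0,-7,0,1,0,0,0,0,-7,0,5,0,0,0,0,-7,0.05,8,0,0,0,0,-7,0.05,8,0,0,0,0,-7,0.05,8,0,0,0,0,-7,0.05,8,0,0,0,0]';  python3 - <<'E'
from h import *
im=eyes.get_image('wrist'); cv2.imwrite('pics/w12.png',im[:,:,::-1])
np.save('w12.npy',eyes.camera_params('wrist'),allow_pickle=True)
delta([.531,.0212,.2047],.234)
E
```

```text
time: 13.2
ee_pos: [0.5313, 0.0218, 0.2792]
tcp_rot: [0.556, 0.438, 0.556, -0.437]
force: [0.1, 0.2, -0.6]
finger_gap: 1.001
t 13.25 ee [0.5311 0.0222 0.2788] F [-0.7 -0.3 -0.4] gap 1.002 shift cm [ 7.41 -0.03  0.1 ] turn [ 0.0042 -0.0005  0.0002]
```

View pics/w12.png

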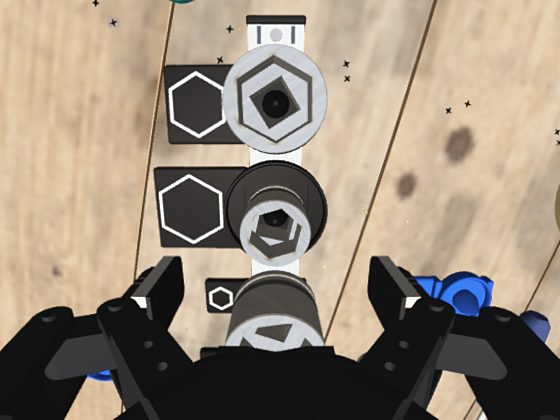

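```bash
python3 - <<'E'
from h import *
p=np.load('w12.npy',allow_pickle=True).item()
x=onz(p,(276,232),.065);print(x,'large',onz(p,(274.5,99),.07),'cup',onz(p,(277.5,208),.02))
delta([x[0],x[1],.2047],.234)
E
python3 -m handwheel '[2,0,0.1,0,0,0,0,4,0,0.1,0,0,0,0,6,0,0.1,0,0,0,0,7.3,0,0.1,0,0,0,0,7.5,0,0.1,0,0,0,0.2,7.5,0,0.1,0,0,0,0.2,7.5,0,0.1,0,0,0,0.2]' 60
python3 - <<'E'
from h import *
delta([.531,.0212,.2047],.234)
im=eyes.get_image('wrist'); cv2.imwrite('pics/w13.png',im[:,:,::-1])
E
```

```text
[0.53229567 0.02252745 0.065     ] large [0.5131264  0.09802267 0.07      ] cup [0.53288668 0.02527209 0.02      ]
t 13.25 ee [0.5311 0.0222 0.2788] F [-0.7 -0.3 -0.4] gap 1.002 shift cm [ 7.41  0.12 -0.  ] turn [ 0.0042 -0.0005  0.0002]
time: 13.83
ee_pos: [0.5318, 0.0214, 0.2042]
tcp_rot: [0.556, 0.437, 0.556, -0.437]
force: [-1.1, 0.7, 0.4]
finger_gap: 0.803
t 13.8333 ee [0.5318 0.0214 0.2042] F [-1.1  0.7  0.4] gap 0.803 shift cm [-0.05 -0.08 -0.  ] turn [ 0.0051  0.0001 -0.0005]
```

View pics/w13.png

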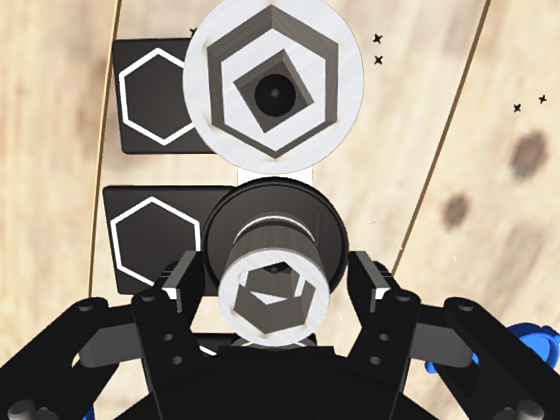

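```bash
python3 -m handwheel '[0,0,0,0,0,0,0.5,0,0,0,0,0,0,1,0,0,0,0,0,0,1,0,0,0,0,0,0,1,-2,0,0,0,0,0,1,-6,0,0,0,0,0,1,-10,0,0.5,0,0,0,1,-10,0,4.5,0,0,0,1,-10,0,8.5,0,0,0,1,-10,0,12,0,0,0,1,-10,0,15,0,0,0,1,-10,0,16,0,0,0,1]' 60; python3 -m handwheel '[0,0,0,0,0,0,1,0,0,0,0,0,0,1]'
python3 - <<'E'
from h import *
im=eyes.get_image('wrist'); cv2.imwrite('pics/w14.png',im[:,:,::-1])
np.save('w14.npy',eyes.camera_params('wrist'),allow_pickle=True)
delta([.568,-.1341,.2047],.234)
E
```

```text
time: 14.88
ee_pos: [0.5696, -0.1387, 0.3035]
tcp_rot: [0.556, 0.438, 0.554, -0.438]
force: [-0.4, -0.9, -2.6]
finger_gap: 0.51
time: 15.05
ee_pos: [0.5687, -0.1347, 0.3027]
tcp_rot: [0.555, 0.438, 0.556, -0.438]
force: [-0.4, -0.8, -2.9]
finger_gap: 0.513
t 15.1 ee [ 0.5686 -0.1339  0.3027] F [-0.3 -0.5 -2.3] gap 0.508 shift cm [ 9.8  -0.05  0.03] turn [ 0.0038 -0.0023  0.0018]
```

View pics/w14.png

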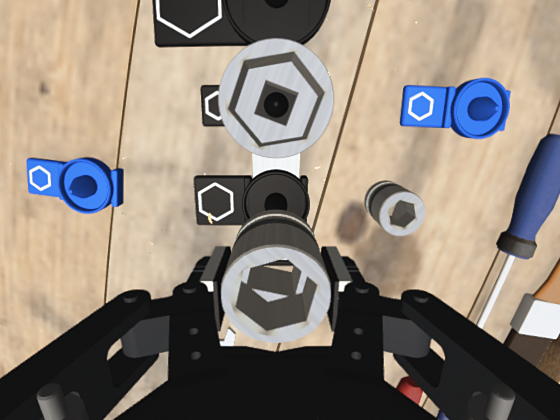

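```bash
python3 -m handwheel '[3,0,0,0,0,0,1,5,0,0,0,0,0,1,6.5,0,0,0,0,0,1,7.5,0,0,0,0,0,1,7.5,0,0,0,0,0,1,7.5,0,0,0,0,0,1,7.5,0,0,0,0,0,1]'
python3 - <<'E'
from h import *
im=eyes.get_image('wrist'); cv2.imwrite('pics/w15.png',im[:,:,::-1])
delta([.568,-.1341,.2047],.234)
E
```

```text
time: 15.68
ee_pos: [0.57, -0.1344, 0.2299]
tcp_rot: [0.557, 0.437, 0.555, -0.437]
force: [0.1, -0.1, -2.8]
finger_gap: 0.51
t 15.7333 ee [ 0.5702 -0.1346  0.2303] F [ 1.  -0.2 -2.7] gap 0.511 shift cm [ 2.56 -0.21 -0.1 ] turn [ 0.0046  0.0015 -0.0024]
```

View pics/w15.png

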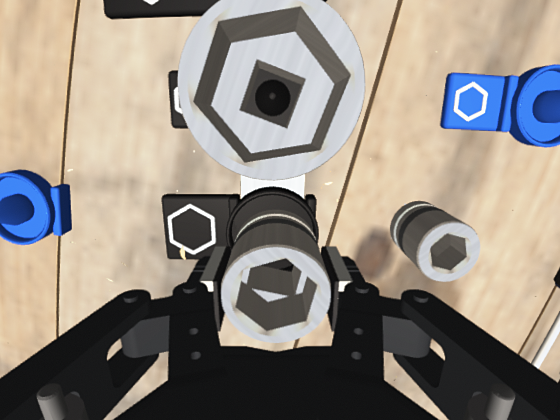

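```bash
python3 -m handwheel '[0.4,-0.1,0,0,0,0,1,0.9,-0.1,0,0,0,0,1,1.3,-0.1,0,0,0,0,1,1.8,-0.1,0,0,0,0,1,2.2,-0.1,0,0,0,0,1,2.5,-0.1,0,0,0,0,1,2.5,-0.1,0,0,0,0,1,2.5,-0.1,0,0,0,0,1]'
python3 - <<'E'
from h import *
im=eyes.get_image('wrist'); cv2.imwrite('pics/w16.png',im[:,:,::-1])
delta([.568,-.1341,.2047],.234)
E
```

```text
time: 16.4
ee_pos: [0.5685, -0.1352, 0.2053]
tcp_rot: [0.555, 0.437, 0.556, -0.437]
force: [-4.8, 2.2, 9.0]
finger_gap: 0.51
t 16.45 ee [ 0.5685 -0.1351  0.2053] F [-4.5  0.8  8.5] gap 0.51 shift cm [ 0.06 -0.03 -0.11] turn [ 0.004  -0.0007  0.0014]
```

View pics/w16.png

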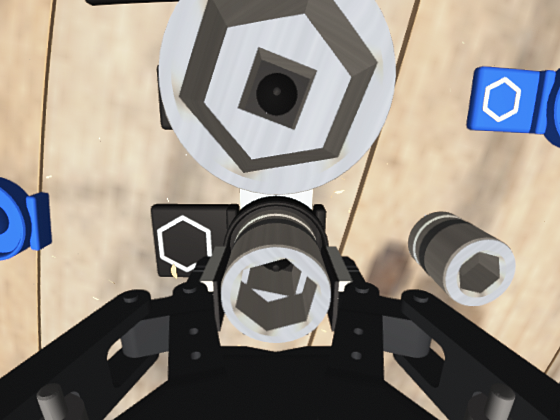

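```bash
python3 -m handwheel '[0,0,0,0,0,0,0.3,0,0,0,0,0,0,0.2,0,0,0,0,0,0,0.2,-2,0,0,0,0,0,0.1,-5,0,0,0,0,0,0,-8,0,0,0,0,0,0,-8,0,-4,0,0,0,0,-8,0,-7.9,0,0,0,0,-8,0,-7.9,0,0,0,0,-8,0,-7.9,0,0,0,0,-8,0,-7.9,0,0,0,0]'
python3 - <<'E'
from h import *
im=eyes.get_image('wrist'); cv2.imwrite('pics/w17.png',im[:,:,::-1])
np.save('w17.npy',eyes.camera_params('wrist'),allow_pickle=True)
delta([.5494,-.0563,.2187],.234)
E
```

```text
time: 17.37
ee_pos: [0.5499, -0.0582, 0.2836]
tcp_rot: [0.556, 0.437, 0.556, -0.437]
force: [-0.6, -0.4, -0.1]
finger_gap: 0.996
t 17.4167 ee [ 0.55   -0.0588  0.2836] F [ 0.3 -0.2 -0.3] gap 0.999 shift cm [ 6.49 -0.   -0.26] turn [ 0.0039  0.0006 -0.0002]
```

View pics/w17.png

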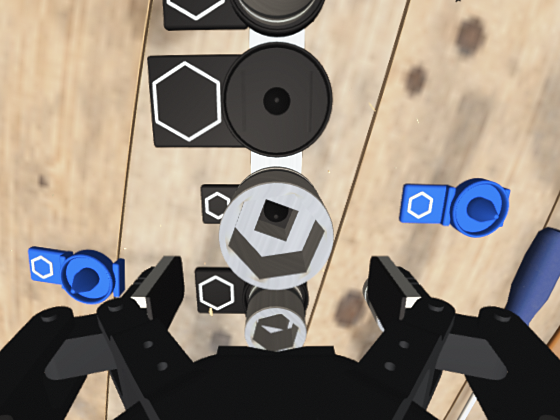

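Run:
```python
from h import *
p=np.load('w17.npy',allow_pickle=True).item()
x=onz(p,(276,235.5),.082);print(x,'H2cup',onz(p,(278,99),.02),'stud',onz(p,(277,100),.039))
delta([x[0],x[1],.2187],.234)
```

```text
[ 0.55078153 -0.05637585  0.082     ] H2cup [0.53376372 0.02044227 0.02      ] stud [0.53338231 0.01857768 0.039     ]
t 17.4167 ee [ 0.55   -0.0588  0.2836] F [ 0.3 -0.2 -0.3] gap 0.999 shift cm [ 6.49  0.13 -0.22] turn [ 0.0039  0.0006 -0.0002]
```

```bash
python3 -m handwheel '[2,0,-0.2,0,0,0,0,4,0,-0.2,0,0,0,0,5.5,0,-0.2,0,0,0,0,6.4,0,-0.2,0,0,0,0,6.5,0,-0.2,0,0,0,0,6.5,0,-0.2,0,0,0,0,6.5,0,-0.2,0,0,0,0]' 80
python3 - <<'E'
from h import *
im=eyes.get_image('wrist'); cv2.imwrite('pics/w18.png',im[:,:,::-1])
delta([.5504,-.0564,.2187],.234)
E
```

```text
time: 18.0
ee_pos: [0.55, -0.0569, 0.2195]
tcp_rot: [0.556, 0.437, 0.555, -0.437]
force: [-0.1, -0.2, -0.5]
finger_gap: 1.004
t 18.05 ee [ 0.5501 -0.0568  0.2199] F [ 0.1 -0.4 -0. ] gap 1.0 shift cm [ 0.12  0.04 -0.04] turn [ 0.0035  0.0011 -0.0021]
```

View pics/w18.png

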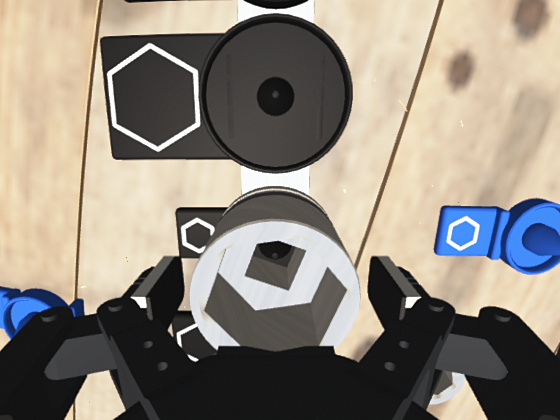

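```bash
python3 -m handwheel '[0.1,0,0,0,0,0,0.2,0.1,0,0,0,0,0,1,0.1,0,0,0,0,0,1,0.1,0,0,0,0,0,1,0.1,0,0,0,0,0,1,-2,0,0,0,0,0,1,-5,0,0,0,0,0,1,-8,0,0,0,0,0,1,-8,0,-4,0,0,0,1,-8,0,-8,0,0,0,1,-8,0,-8,0,0,0,1,-8,0,-8,0,0,0,1]' 80; python3 -m handwheel '[0,0,0,0,0,0,1,0,0,0,0,0,0,1]'
python3 - <<'E'
from h import *
im=eyes.get_image('wrist'); cv2.imwrite('pics/w19.png',im[:,:,::-1])
np.save('w19.npy',eyes.camera_params('wrist'),allow_pickle=True)
delta([.531,.0213,.2135],.234)
E
```

```text
time: 19.05
ee_pos: [0.5281, 0.0237, 0.2963]
tcp_rot: [0.555, 0.435, 0.558, -0.437]
force: [-0.6, -0.1, -7.0]
finger_gap: 0.771
time: 19.22
ee_pos: [0.5299, 0.0211, 0.2975]
tcp_rot: [0.555, 0.437, 0.556, -0.438]
force: [0.5, -0.5, -6.6]
finger_gap: 0.774
t 19.2667 ee [0.5302 0.0208 0.2978] F [-0.9  0.5 -7. ] gap 0.775 shift cm [ 8.43  0.11 -0.03] turn [ 0.0031 -0.0002  0.0015]
```

View pics/w19.png

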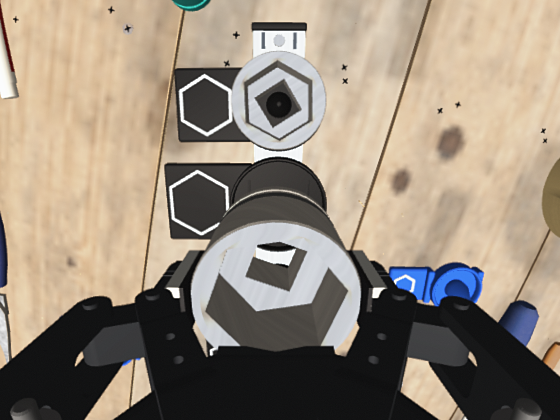

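```bash
python3 -m handwheel '[2,0.15,0,0,0,0,1,4,0.15,0,0,0,0,1,5,0.15,0,0,0,0,1,5.7,0.15,0,0,0,0,1,5.7,0.15,0,0,0,0,1,5.7,0.15,0,0,0,0,1,5.7,0.15,0,0,0,0,1,5.7,0.15,0,0,0,0,1]'
python3 - <<'E'
from h import *
im=eyes.get_image('wrist'); cv2.imwrite('pics/w20.png',im[:,:,::-1])
np.save('w20.npy',eyes.camera_params('wrist'),allow_pickle=True)
delta([.531,.0213,.2128],.234)
E
```

```text
time: 19.93
ee_pos: [0.5327, 0.0216, 0.2431]
tcp_rot: [0.557, 0.438, 0.555, -0.437]
force: [-0.5, 0.2, -8.0]
finger_gap: 0.772
t 19.9833 ee [0.5326 0.0217 0.243 ] F [ 0.  -0.7 -6.6] gap 0.777 shift cm [ 3.02 -0.18 -0.  ] turn [ 0.004   0.0008 -0.0024]
```

View pics/w20.png

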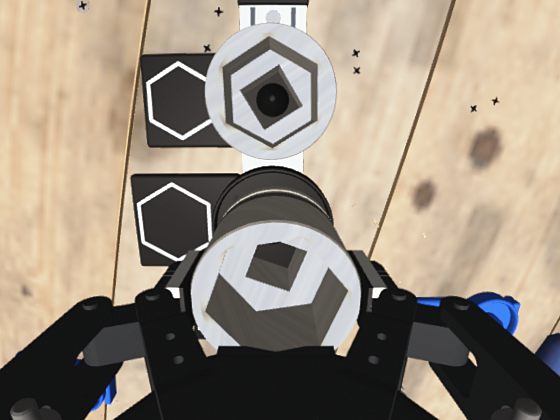

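```bash
python3 -m handwheel '[0.3,-0.1,0,0,0,0,1,0.6,-0.1,0,0,0,0,1,1,-0.1,0,0,0,0,1,1.5,-0.1,0,0,0,0,1,1.5,-0.1,0,0,0,0,1,1.5,-0.1,0,0,0,0,1]'
python3 - <<'E'
from h import *
im=eyes.get_image('wrist'); cv2.imwrite('pics/w21.png',im[:,:,::-1])
delta([.531,.0213,.2128],.234)
E
```

```text
time: 20.48
ee_pos: [0.5304, 0.0216, 0.2259]
tcp_rot: [0.555, 0.437, 0.556, -0.437]
force: [-0.9, 0.2, -7.0]
finger_gap: 0.777
t 20.5333 ee [0.5307 0.0216 0.2263] F [ 0.3  0.4 -7.1] gap 0.777 shift cm [1.35 0.02 0.04] turn [ 0.004  -0.0003  0.0009]
```

View pics/w21.png

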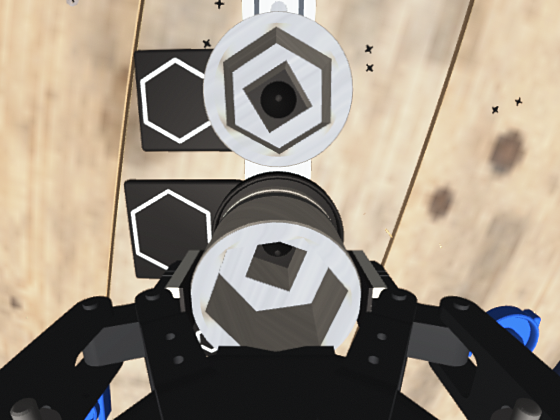

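```bash
python3 -m handwheel '[0.4,0.05,0,0,0,0,1,0.8,0.05,0,0,0,0,1,1.1,0.05,0,0,0,0,1,1.4,0.05,0,0,0,0,1,1.4,0.05,0,0,0,0,1,1.4,0.05,0,0,0,0,1]'
python3 - <<'E'
from h import *
im=eyes.get_image('wrist'); cv2.imwrite('pics/w22.png',im[:,:,::-1])
delta([.531,.0213,.2128],.234)
E
```

```text
time: 21.03
ee_pos: [0.5315, 0.0217, 0.2135]
tcp_rot: [0.556, 0.437, 0.556, -0.437]
force: [-3.9, -0.6, 1.6]
finger_gap: 0.774
t 21.0833 ee [0.5315 0.0217 0.2134] F [-3.9  1.1  1.6] gap 0.778 shift cm [ 0.06 -0.06  0.03] turn [ 0.0042 -0.0001  0.0004]
```

View pics/w22.png

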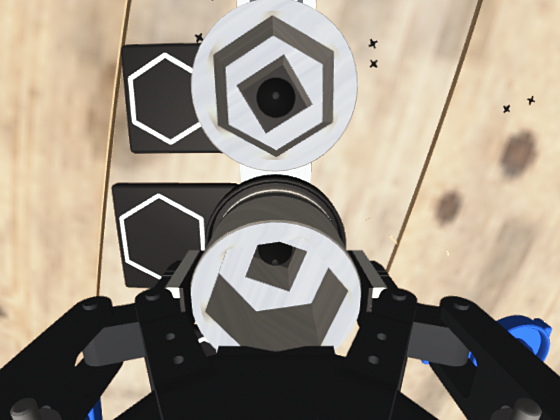

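```bash
python3 -m handwheel '[0,0,0,0,0,0,0.1,0,0,0,0,0,0,0,0,0,0,0,0,0,0,-3,0,0,0,0,0,0,-6,0,0,0,0,0,0,-8,1,2,0,0,0,0,-8,3,5,0,0,0,0,-8,5,8,0,0,0,0,-8,7,11.5,0,0,0,0,-8,9,15,0,0,0,0,-8,9.6,16.2,0,0,0,0,-8,9.6,16.2,0,0,0,0]' ; python3 -m handwheel '[0,0,0,0,0,0,0,0,0,0,0,0,0,0]'
python3 - <<'E'
from h import *
im=eyes.get_image('wrist'); cv2.imwrite('pics/w23.png',im[:,:,::-1])
np.save('w23.npy',eyes.camera_params('wrist'),allow_pickle=True)
delta([.6625,-.1136,.187],.234)
E
```

```text
time: 22.08
ee_pos: [0.6653, -0.1166, 0.2937]
tcp_rot: [0.557, 0.438, 0.553, -0.438]
force: [-0.7, -0.0, -0.3]
finger_gap: 1.001
time: 22.25
ee_pos: [0.6624, -0.1125, 0.2923]
tcp_rot: [0.555, 0.437, 0.556, -0.437]
force: [-0.4, 0.5, 0.3]
finger_gap: 1.001
t 22.3 ee [ 0.6622 -0.1121  0.2924] F [-0.2 -0.5 -0.5] gap 0.998 shift cm [1.054e+01 1.000e-02 1.600e-01] turn [ 0.0048 -0.0009  0.0009]
```

View pics/w23.png

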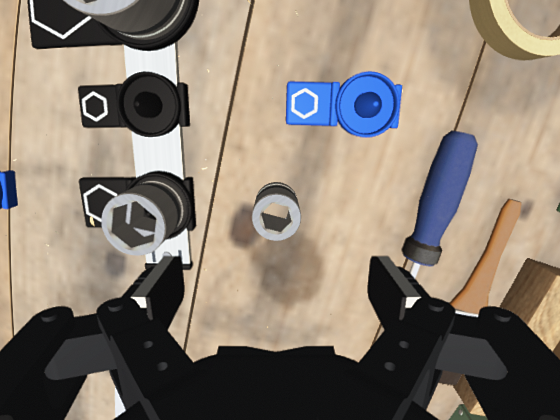

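```bash
python3 -m handwheel '[3,0,0.1,0,0,0,0.2,6,0,0.1,0,0,0,0.3,8.5,0,0.1,0,0,0,0.35,10,0,0.1,0,0,0,0.35,10.3,0,0.1,0,0,0,0.35,10.3,0,0.1,0,0,0,0.35,10.3,0,0.1,0,0,0,0.35]' 40
python3 - <<'E'
from h import *
im=eyes.get_image('wrist'); cv2.imwrite('pics/w24.png',im[:,:,::-1])
delta([.6625,-.1136,.188],.234)
E
```

```text
time: 22.88
ee_pos: [0.6637, -0.1138, 0.1912]
tcp_rot: [0.557, 0.437, 0.555, -0.437]
force: [0.6, -0.1, 0.2]
finger_gap: 0.652
t 22.9333 ee [ 0.6642 -0.1141  0.192 ] F [0.1 0.6 0.2] gap 0.648 shift cm [ 0.4  -0.16 -0.09] turn [ 0.0044  0.0018 -0.0033]
```

View pics/w24.png

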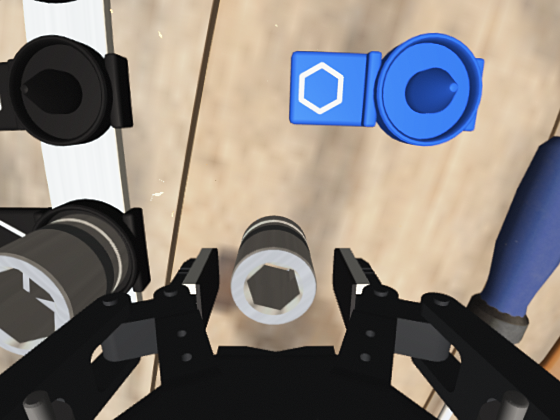

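```bash
python3 -m handwheel '[0.4,0,0,0,0,0,0.4,0.4,0,0,0,0,0,1,0.4,0,0,0,0,0,1,0.4,0,0,0,0,0,1,-3,0,0,0,0,0,1,-7,0,0,0,0,0,1,-10,-0.5,-0.5,0,0,0,1,-10,-4,-3,0,0,0,1,-10,-7,-6,0,0,0,1,-10,-9.7,-8.2,0,0,0,1,-10,-9.7,-8.2,0,0,0,1,-10,-9.7,-8.2,0,0,0,1]' 40; python3 -m handwheel '[0,0,0,0,0,0,1,0,0,0,0,0,0,1,0,0,0,0,0,0,1]'
python3 - <<'E'
from h import *
im=eyes.get_image('wrist'); cv2.imwrite('pics/w25.png',im[:,:,::-1])
np.save('w25.npy',eyes.camera_params('wrist'),allow_pickle=True)
delta([.55,-.0567,.2027],.234)
E
```

```text
time: 23.93
ee_pos: [0.5463, -0.056, 0.2877]
tcp_rot: [0.554, 0.436, 0.558, -0.438]
force: [0.6, -0.8, -1.3]
finger_gap: 0.408
time: 24.18
ee_pos: [0.5511, -0.058, 0.2906]
tcp_rot: [0.557, 0.438, 0.555, -0.437]
force: [0.4, 0.2, -2.3]
finger_gap: 0.405
t 24.2333 ee [ 0.5509 -0.058   0.2904] F [-0.4  0.7 -1.9] gap 0.408 shift cm [ 8.77 -0.08 -0.15] turn [ 0.0034  0.0009 -0.0017]
```

View pics/w25.png

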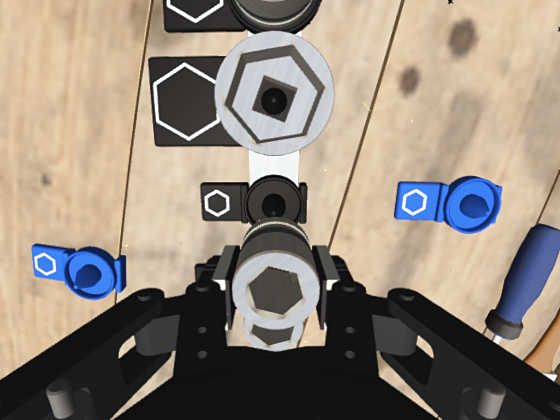

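```bash
python3 -m handwheel '[2,-0.1,-0.15,0,0,0,1,4,-0.1,-0.15,0,0,0,1,5.5,-0.1,-0.15,0,0,0,1,6,-0.1,-0.15,0,0,0,1,6,-0.1,-0.15,0,0,0,1,6,-0.1,-0.15,0,0,0,1,6,-0.1,-0.15,0,0,0,1,6,-0.1,-0.15,0,0,0,1]'
python3 - <<'E'
from h import *
im=eyes.get_image('wrist'); cv2.imwrite('pics/w26.png',im[:,:,::-1])
np.save('w26.npy',eyes.camera_params('wrist'),allow_pickle=True)
delta([.55,-.0567,.2022],.234)
im=eyes.get_image('side')[120:240,230:380]; cv2.imwrite('pics/s26.png',cv2.resize(im,None,fx=4,fy=4,interpolation=cv2.INTER_CUBIC)[:,:,::-1])
E
```

```text
time: 24.9
ee_pos: [0.5492, -0.0563, 0.2312]
tcp_rot: [0.557, 0.438, 0.555, -0.437]
force: [0.3, 0.7, -1.4]
finger_gap: 0.408
t 24.95 ee [ 0.549  -0.0563  0.2311] F [-1.  -0.  -1.7] gap 0.41 shift cm [2.89 0.08 0.06] turn [ 0.004   0.0012 -0.0024]
```

View pics/w26.png

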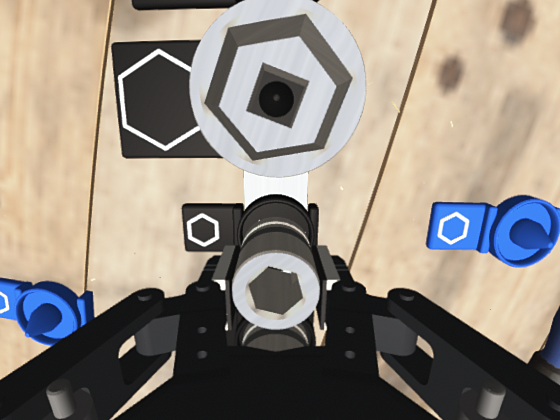

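View pics/s26.png

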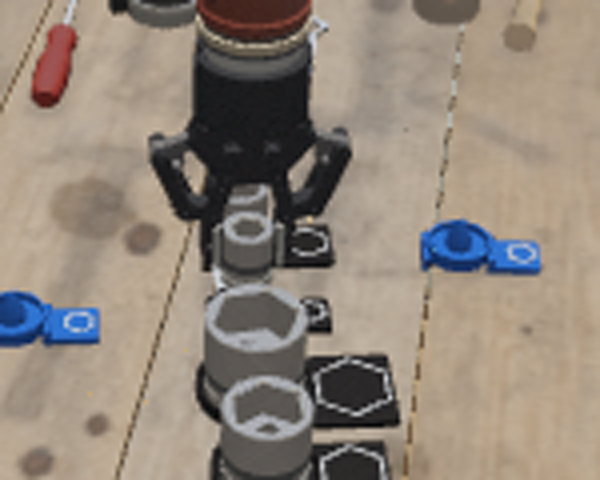

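```bash
python3 -m handwheel '[0.4,0,0,0,0,0,1,0.8,0,0,0,0,0,1,1.2,0,0,0,0,0,1,1.6,0,0,0,0,0,1,1.8,0,0,0,0,0,1,1.8,0,0,0,0,0,1,1.8,0,0,0,0,0,1]'
python3 - <<'E'
from h import *
im=eyes.get_image('wrist'); cv2.imwrite('pics/w27.png',im[:,:,::-1])
delta([.55,-.0567,.2022],.234)
E
```

```text
time: 25.58
ee_pos: [0.548, -0.056, 0.2113]
tcp_rot: [0.556, 0.437, 0.556, -0.437]
force: [0.6, -0.3, -0.8]
finger_gap: 0.413
t 25.6333 ee [ 0.5482 -0.0561  0.2116] F [ 0.5 -0.1 -1.7] gap 0.411 shift cm [0.94 0.16 0.1 ] turn [ 0.004  -0.0001  0.0001]
```

View pics/w27.png

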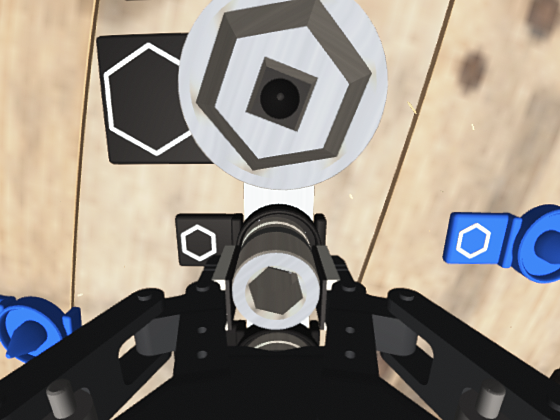

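```bash
python3 -m handwheel '[0.1,0.15,0.05,0,0,0,1,0.4,0.15,0.05,0,0,0,1,0.6,0.15,0.05,0,0,0,1,0.8,0.15,0.05,0,0,0,1,0.9,0.15,0.05,0,0,0,1,1,0.15,0.05,0,0,0,1,1,0.15,0.05,0,0,0,1]'
python3 - <<'E'
from h import *
im=eyes.get_image('wrist'); cv2.imwrite('pics/w28.png',im[:,:,::-1])
delta([.55,-.0567,.2022],.234)
E
```

```text
time: 26.22
ee_pos: [0.5497, -0.0564, 0.2015]
tcp_rot: [0.556, 0.437, 0.556, -0.437]
force: [0.1, -1.9, -1.8]
finger_gap: 0.406
t 26.2667 ee [ 0.5497 -0.0564  0.2015] F [ 0.5 -2.  -2.2] gap 0.41 shift cm [-0.07  0.02  0.04] turn [0.0041 0.0003 0.0002]
```

View pics/w28.png

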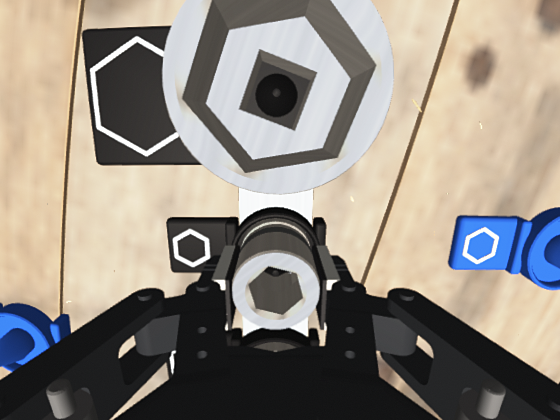

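```bash
python3 -m handwheel '[0.1,0,0,0,0,0,1,0.2,0,0,0,0,0,1,0.2,0,0,0,0,0,1]'; python3 -m handwheel '[0,0,0,0,0,0,0.5,0,0,0,0,0,0,0.4,0,0,0,0,0,0,0.35,-3,0,0,0,0,0,0.35,-7,0,0,0,0,0,0.35,-11,0,0,0,0,0,0.2,-14,0,2,0,0,0,0,-14,0,4,0,0,0,0,-14,0,4,0,0,0,0,-14,0,4,0,0,0,0]'
python3 - <<'E'
from h import *
im=eyes.get_image('wrist'); cv2.imwrite('pics/w29.png',im[:,:,::-1])
np.save('w29.npy',eyes.camera_params('wrist'),allow_pickle=True)
im=eyes.get_image('side')[120:260,230:380]; cv2.imwrite('pics/s29.png',cv2.resize(im,None,fx=4,fy=4,interpolation=cv2.INTER_CUBIC)[:,:,::-1])
print(manip.observe()['ee_pos'])
E
```

```text
time: 26.52
ee_pos: [0.55, -0.0564, 0.201]
tcp_rot: [0.556, 0.437, 0.556, -0.437]
force: [-3.9, -0.7, 5.5]
finger_gap: 0.408
time: 27.35
ee_pos: [0.5593, -0.0955, 0.3401]
tcp_rot: [0.556, 0.438, 0.555, -0.437]
force: [-0.2, 0.5, 0.1]
finger_gap: 0.995
[ 0.55843904 -0.09447906  0.33821383]
```

View pics/w29.png

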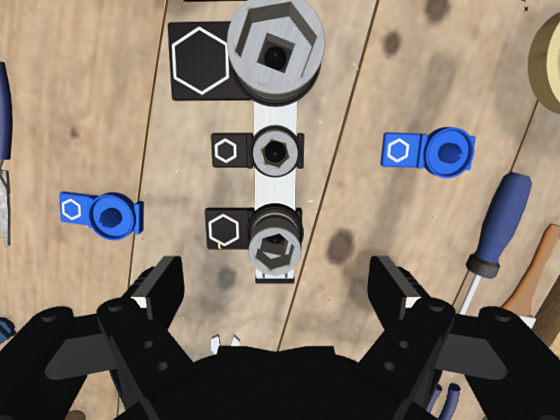

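View pics/s29.png

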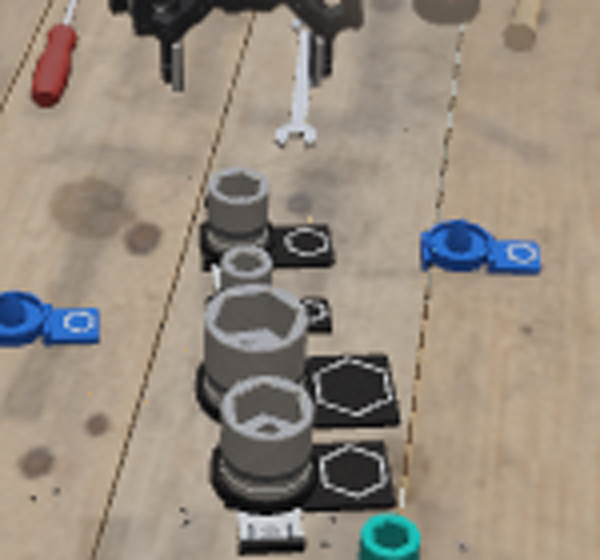

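```bash
python3 -m handwheel '[0,0,-3.5,0,0,0,0,-1,0,-7,0,0,0,0,-1,0,-10.5,0,0,0,0,-1,0,-14,0,0,0,0,-1,0,-14,0,0,0,0,-1,0,-14,0,0,0,0,-1,0,-14,0,0,0,0,-1,0,-14,0,0,0,0]'
python3 - <<'E'
from h import *
im=eyes.get_image('wrist'); cv2.imwrite('pics/w30.png',im[:,:,::-1])
np.save('w30.npy',eyes.camera_params('wrist'),allow_pickle=True)
E
```

```text
time: 28.12
ee_pos: [0.5261, 0.0405, 0.349]
tcp_rot: [0.555, 0.437, 0.556, -0.438]
force: [0.2, 0.0, 0.9]
finger_gap: 1.0
```

View pics/w30.png

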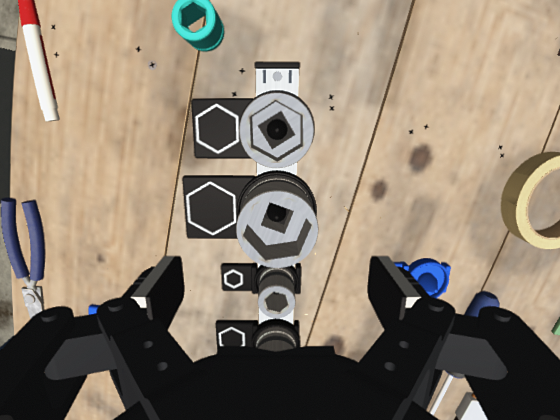

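```bash
cat > ov.py <<'E'
from h import *
import sys
U=np.array([.2319,-.9727]); H1=np.array([.5135,.0985])
P={'large':(0,29,.070),'biggest':(1,34,.076),'small':(2,18,.060),'medium':(3,22.5,.065)}
for w,(r0,r1,c0,c1) in {'w29':(0,300,190,340),'w30':(80,340,190,340),'w23':(0,290,20,220)}.items():
    p=np.load(w+'.npy',allow_pickle=True).item(); im=cv2.imread(f'pics/{w}.png'); f=2.0 if w!='w30' else 2.3
    im=cv2.resize(im[r0:r1,c0:c1],None,fx=f,fy=f,interpolation=cv2.INTER_CUBIC)
    for n,(k,r,z) in P.items():
        for dz,col in ((0,(0,200,0)),(.006,(0,0,255))):
            c=H1+.08*k*U
            pts=[proj(p,[c[0]+r/1000*np.cos(t),c[1]+r/1000*np.sin(t),z+dz]) for t in np.linspace(0,2*np.pi,60)]
            pts=((np.array(pts)-[c0,r0]+.5)*f).astype(np.int32)
            cv2.polylines(im,[pts],True,col,1)
    cv2.imwrite(f'pics/ov_{w}.png',im)
E
python3 ov.py
```

View pics/ov_w29.png

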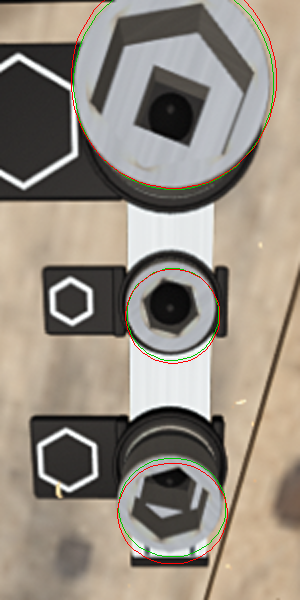

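View pics/ov_w30.png

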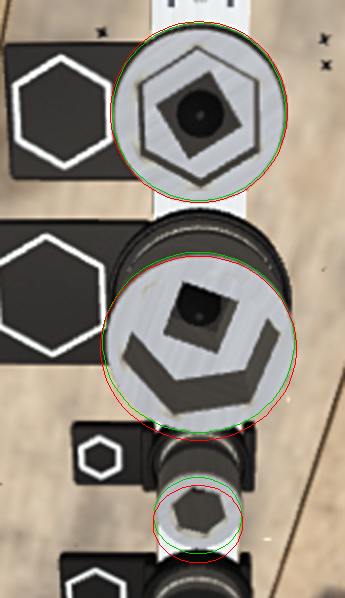

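View pics/ov_w23.png

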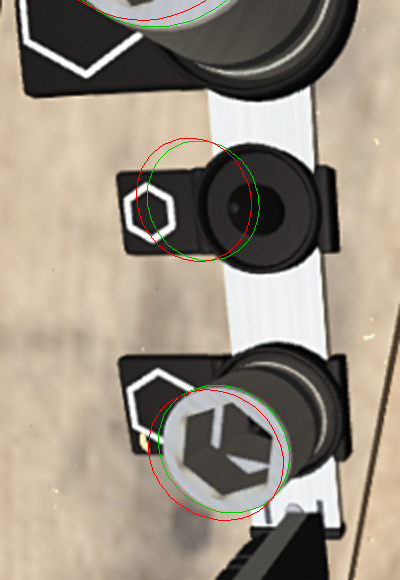

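Run:
```python
import cv2
for w,b in {'w29':(195,285,230,320),'w23':(170,260,85,205),'w30':(270,320,240,310),'w17':(280,360,230,320)}.items():
    im=cv2.imread(f'pics/{w}.png')[b[0]:b[1],b[2]:b[3]]
    cv2.imwrite(f'pics/z_{w}.png',cv2.resize(im,None,fx=6,fy=6,interpolation=cv2.INTER_CUBIC))
```

```text
(no output)
```

View pics/z_w29.png

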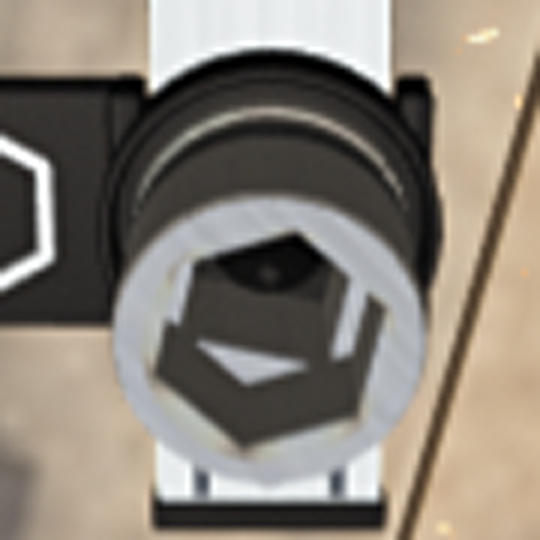

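View pics/z_w23.png

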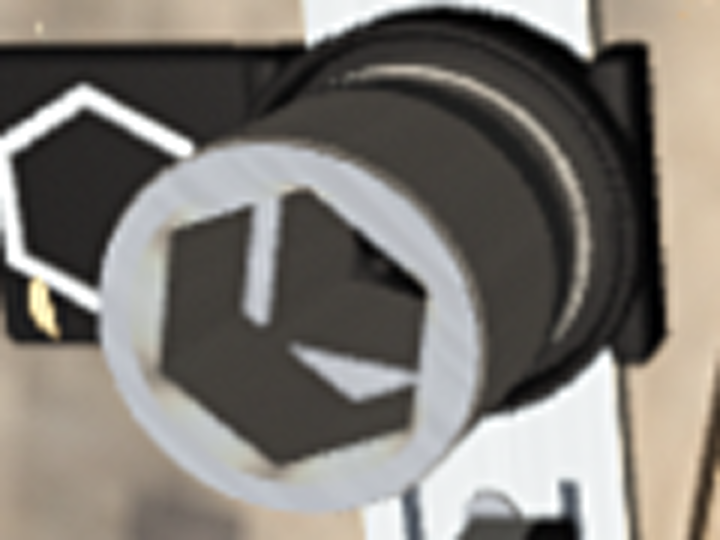

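Run:
```python
from h import *
L=lambda w:np.load(w+'.npy',allow_pickle=True).item()
print('medium',tri([(L('w29'),(274.5,251.1)),(L('w23'),(133.3,223.8))]))
print('small',tri([(L('w29'),(190+172/2-.25,307/2-.25)),(L('w30'),(190+199/2.3-.3,80+513/2.3-.3))]))
p=eyes.camera_params('wrist')
im=eyes.get_image('top')[150:290,200:400]; cv2.imwrite('pics/tf.png',cv2.resize(im,None,fx=4,fy=4,interpolation=cv2.INTER_CUBIC)[:,:,::-1])
```

```text
medium (array([ 0.5682473 , -0.13575633,  0.05917577]), [np.float64(0.0005191734141220451), np.float64(0.000519173414121992)])
small (array([ 0.55003344, -0.05376942,  0.06306854]), [np.float64(0.00037948377144487327), np.float64(0.00037948377144488547)])
```

View pics/z_w30.png

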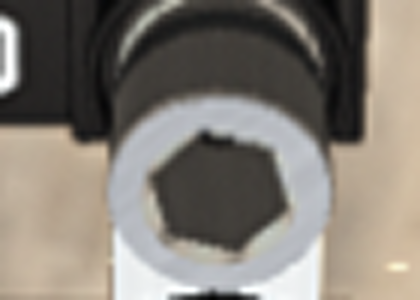

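Run:
```python
from h import *
L=lambda w:np.load(w+'.npy',allow_pickle=True).item()
print('small',tri([(L('w29'),(275.75,153.2)),(L('w30'),(276.4,301.4))]))
s=manip.observe();print(s['time'],s['force'],s['finger_gap'])
```

```text
small (array([ 0.55017186, -0.05397511,  0.06046577]), [np.float64(0.000465383914704038), np.float64(0.00046538391470388055)])
28.2167 [-0.47665742  0.07015209  0.46220334] 1.0019621018410196
```

View pics/tf.png

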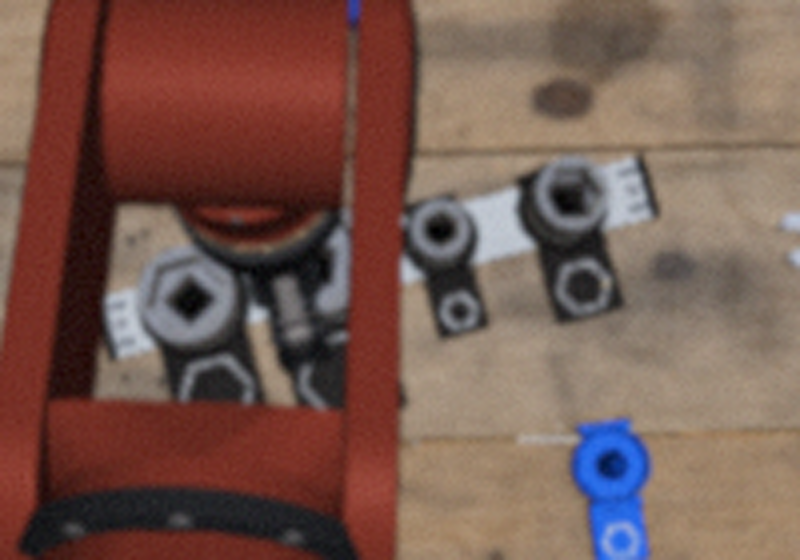

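```bash
python3 -c "
from workcell import sign_off
print(sign_off())"
```

```text
the job is handed in; nothing more can be done
None
```

All four sockets are on their own holders and the job is handed in, at about 28 s of the 93 s allowed. I stood the small socket on the bench behind the row, then moved large, medium and biggest to their holders, and the small one last. The wrench, tape measure and look-alikes were never approached.

**Final checks**
- **Pictures:** the last ones show all four sockets upright in the matching cups. The rim outlines drawn for fully seated sockets fit better than those for 6 mm higher.
- **Contact heights:** each socket came within about 1 mm of its expected seated height when it touched down.
- **Small socket:** its rim measured 60.5 mm, against 60 mm expected.
- **Gripper:** it was open and clear of everything, with no force on the tool.

**What did not fully agree**
- **Medium socket height:** its rim measured 59 mm, against 65 mm expected. This two-view measurement scatters by a few millimetres, and the overlay and contact height both say it is seated.
- **Medium socket contact:** it went down with about 9 N of contact before I released it.
- **Wrist-camera positions:** close up, they differed by 2–3 mm from the hover measurements. I therefore used the contact positions and the known 80 mm holder spacing for the placements.
- **Large and biggest sockets:** I did not re-measure their final heights with two views.

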